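# Open the double-latched instrument case

## Robot

A 6-joint arm with a two-finger parallel gripper is mounted at the origin on a cart in front of the work surface, level with it; the furniture and walls round the work are solid. World frame = base frame: x ahead of the robot, y to its left, z up, the work surface at z = 0. Lengths are in m, angles in rad, forces in N, time in s.
With the tool pointing down it reaches from about 0.35 to 0.775 m from the base axis. Payload 7.3 kg.
Tool frame: the origin (TCP) lies midway between the tips of the shut fingers; the grasp point (between the pads) lies 19 mm behind it; z points along the fingers, y is the direction in which the jaws open and shut (so a half turn about z gives the same grasp; the last joint's range is limited). The gripper opens to 92 mm and grips with 3 to 60 N. Pads are 19 mm wide; open, the fingers measure 130 mm over their backs; the gripper's body (75 mm by 190 mm) begins 47 mm behind the grasp point.
Start: joints at [1.064, 0.342, 1.524, -0, 1.275, -0.146], TCP at [0.185, 0.491, 0.194] pointing down, gripper open.
Joint ranges: [-2.53, 2.53], [-0.77, 2.02], [0.04, 2.7], [-1, 4.14], [0.28, 2.66], [-3.11, 3.11]. Speed limits (rad/s): [2.57, 2.57, 3.14, 3.14, 3.14, 3.14].

## Interface

Orientations are given as [roll, pitch, yaw] about the fixed x, y, z axes, in that order (R = Rz(yaw) Ry(pitch) Rx(roll)).
In Python, from cell import robot, imaging gives the robot as it stands. The module is installed in compiled form; this text tells all that it offers.
- The arm moves only by the tool send_rows, never from a script. Its argument "plan" is a list of rows, each a list of 3 entries, a list of its own where there are three numbers: the shift along the world's x, y, z in m, then the turn, a rotation vector about the world's x, y, z in rad, then the closure in counts, from 0 (fully open) to 255 (shut). A call has 1 to 20 rows; each row shifts and turns the commanded pose from where the row before left it; what a row does not reach is not made up. A row lasts 1/10 s, in which the tool goes at most 50 mm and 8.59 degrees, less where a joint would pass 70% of its speed; a pose out of reach is approached as far as the arm can. A call is refused whole if a number of a shift passes 0.05 or a number of a turn 0.15, either way. A call with a gripper value outside its range is refused whole. The fingers move at their own pace and stop on an object; "newtons" is the grip in N (left out, the last holds). Time passes only in rows, so rows that do not move let the fingers close. It gives the time, the measured TCP pose, the force and the opening at its end, in the units of the state.
- robot.observe(): the state, without advancing time (a new reading comes with each control period).
- imaging.read_camera(name): name is "scene" or "top" or "wrist"; returns a dict with "pixels" (420x560x3 uint8, red, green, blue), "fx", "fy", "cx", "cy" (pixels), "dist_coeffs" ([k1, k2, p1, p2, k3] as OpenCV has them; the pictures are not rectified), "world_from_camera" (4x4, takes a point from camera to world coordinates). Camera axes: x right, y down, z forward; pixel columns grow to the right and rows downward; lengths in m; the calibration is good to about 2 mm. A picture is of the moment at which its call begins. There is no depth.
- robot.hand_in(): hands the job in, once; it reports no verdict.
The state is a dict: "time": time; "qpos": joint angles; "qvel": joint speeds; "joint_efforts": joint torques, N m; "tool_pos": TCP position; "tool_rot": TCP orientation; "contact_force": force on the tool from outside, world axes, zero at the start; "torque": the same for the moment, N m; "opening": finger opening in m.
Only numpy, scipy, OpenCV 4.12 (cv2) and the standard library are available. Lean on these libraries where they do the work, as an engineer would, in place of code of your own. Each camera call takes 0.05 s, during which the arm holds its last target.

## Task

Open the grey instrument case: draw its bolt fully out, raise the lid gently by its handle until the hidden safety catch stops it and let it rest there, then reach into the gap behind the front wall and slide the catch fully to the left. Finally swing the lid all the way open and leave it standing open. Feel for the catch and do not force it, with the lid or with the fingers, and leave the things around the case where they are.

Things in the scene. Friction and masses are not known exactly. Their poses are not given: they have to be found in the camera images.
- case: Grey steel instrument case, fixed. Origin on the cupboard top under the middle of the lidded part; x to its back, y to its left, z up. Lidded part: x -88 to 84, y -108 to 108 mm; walls 8 mm thick, 110 mm high at front and sides, low at the back; lid flush between them, top at z = 110. A closed compartment (y 108 to 168, 108 high) on its left carries the bolt and a parts box.
- bolt (a joint): Primary latch: a 10 mm steel barrel bolt lying along case y on the left compartment, its nose over the lid's left edge. Value in m: 0 = shut, 0.030 = fully drawn (30 mm to the case's left, +y; hard stop). Needs about 4 N and stays where it is left.
- bolt_knob (a point): Centre of the bolt's upright black knob (14 mm diameter, 24 mm high, its underside 22 mm above the bolt's plate), 144 mm above the cupboard top. Moves with the bolt.
- lid (a joint): Lid angle in rad: 0 shut, 1.05 fully open (stop); its front edge rises. Stiff hinge: it stays where left; lifting at the handle takes about 6 N. With the bolt drawn, a bar under the lid meets the catch somewhere from 0.31 to 0.41 rad and stops hard: lift slowly and stop as the force rises. Let go, the lid rests there. The bar may press on the catch with at most 20 N.
- lid_handle (a point): Centre of the lid's black handle: a cylinder along case y, 18 mm diameter, 34 mm long, on a 12 mm stem, axis 26 mm above the lid top. With the lid shut it is 118 mm in front of and 96 mm above the hinge line. Moves with the lid. Pinched from above by its two flat ends it turns between the fingers as the lid swings.
- hinge (a point): Middle of the lid's hinge line, which runs along case y: at case x = 80, y = 0, z = 40 mm.
- slot_end (a point): Point fixed to the case at the front wall's top (z = 110), case x = -66, y = -70 mm: in the right end of the gap that opens between front wall (inner face x = -80 mm) and lid edge when the lid is raised to the catch. The gap is then at least 28 mm wide, y -100 to 100 mm, and free to 23 mm below this point except for the catch tab. The lid edge stands 42 to 58 mm higher.
- slot_mid (a point): As slot_end, at the middle (y = 0) of the gap. The catch's upright tab (14 mm along x, 8 mm along y, centred at case x = -60 mm) stands somewhere within 35 mm left or right of this point, its top 5 to 15 mm below it, hidden: sweep a fingertip about 20 mm below this height along x = -66 mm from the right end to the left until it touches.
- catch (a joint): Hidden catch, a steel plate with the tab, on an angled guide just behind the front wall. Value in m along the guide: 0 = holding the lid, 0.028 = hard end stop; above 0.024 the lid is free. The full stroke carries the tab 26 mm to the left (+y) and 10 mm towards the front wall. Pushed left it needs 2 to 7 N; it stays where left. Fingers may press it with at most 25 N.
- parts_jar: Loose small glass jar with a black lid, 45 mm diameter, 56 mm high, right of the case; origin at the centre of its underside. To be left alone.
- parts_box: Loose small closed grey parts box, 37 x 44 x 20 mm, right of and before the case; origin at the centre of its underside. To be left alone.
- tape: Loose roll of tape lying flat, 94 mm diameter, 18 mm high, left of the case; origin at the centre of its underside. To be left alone.
- tweezers: Loose steel tweezers, 125 mm long, lying left of and before the case; origin at the centre of the underside. To be left alone.

How it is judged:
On the way, in this order (a step that is already met when the one before it is completed fails the run):
1. the bolt is drawn out, the lid still down (value of joint bolt above 0.022 m and value of joint lid below 0.15 rad), for 0.1 s.
2. the lid is raised to rest against or just below the hidden catch, which still holds (value of joint lid between 0.25 and 0.46 rad and value of joint catch below 0.008 m and contact force between the fingers and lid below 0.2 N), for 0.2 s.
3. the catch is slid to the left while the lid is only slightly raised (value of joint catch above 0.024 m and value of joint lid below 0.6 rad), for 0.1 s.
At the end, for the whole second after the job is handed in: The lid stands open by itself at more than 0.85 rad and at rest, the bolt is drawn by more than 22 mm and the catch is slid by more than 24 mm of its 28 mm (value of joint lid above 0.85 rad and velocity of joint lid between -0.05 and 0.05 rad/s and value of joint bolt above 0.022 m and value of joint catch above 0.024 m); the robot touches nothing.
It fails at once if the lid is forced against the catch with more than 20 N (contact force between lid and catch above 20 N).
It fails at once if the catch is pressed by the gripper with more than 25 N (contact force between any of the fingers, the arm and catch above 25 N).
It fails at once if a thing beside the case is moved more than 25 mm (distance of any of parts_jar, parts_box, tape, tweezers from where it was at the start of the episode above 0.025 m).
It also fails if it takes over 72 s, if anything falls off the work surface, if the arm or the gripper's body presses on something with over 40 N, if the wrist force passes 120 N, or if a joint passes its speed limit or range.

## Working session

There is one attempt and no reset: what is moved stays moved. The work goes in short steps, Python scripts to look and compute and a tool call to move; the robot and the scene stay as the last step left them, time stands still between calls to the robot, and variables do not carry over. Pictures are saved under pics/ and viewed, and the job is handed in when it is done.

Besides the shell and the picture viewer there is one more tool, called by a JSON object that holds its "name" and its "arguments". send_rows: Moves the arm, as the interface text tells. Its arguments: {"type":"object","properties":{"plan":{"type":"array"},"newtons":{"type":"number"}},"required":["plan"]}

```bash
mkdir -p pics; cat > h.py <<'E'
import numpy as np, cv2
from cell import robot, imaging
def snap(n,f):
    d=imaging.read_camera(n); cv2.imwrite('pics/'+f,d['pixels'][:,:,::-1])
    np.savez('pics/'+f+'.npz',K=np.array([[d['fx'],0,d['cx']],[0,d['fy'],d['cy']],[0,0,1.]]),D=np.array(d['dist_coeffs'],float),T=np.array(d['world_from_camera']))
    return d
def ray(f,uv):
    c=np.load('pics/'+f+'.npz'); p=cv2.undistortPoints(np.array([[uv]],float),c['K'],c['D'])[0,0]
    T=c['T']; return T[:3,3],T[:3,:3]@np.array([p[0],p[1],1.])
def atz(f,uv,z):
    o,d=ray(f,uv); return o+d*(z-o[2])/d[2]
def proj(f,P):
    c=np.load('pics/'+f+'.npz'); Ti=np.linalg.inv(c['T']); r,_=cv2.Rodrigues(Ti[:3,:3])
    return cv2.projectPoints(np.atleast_2d(np.array(P,float)),r,Ti[:3,3],c['K'],c['D'])[0][:,0]
def crop(f,x0,y0,x1,y1,s,out):
    im=cv2.imread('pics/'+f)[y0:y1,x0:x1]; cv2.imwrite('pics/'+out,cv2.resize(im,None,fx=s,fy=s,interpolation=cv2.INTER_CUBIC))
E
python3 - <<'E'
from h import *
for n in ['scene','top','wrist']:
    snap(n,n+'0.png'); print(n,np.load('pics/'+n+'0.png.npz')['T'].round(3).tolist())
print(robot.observe())
E
```

```text
scene [[0.454, -0.659, 0.6, -0.238], [-0.891, -0.328, 0.314, -0.361], [-0.01, -0.677, -0.736, 1.017], [0.0, 0.0, 0.0, 1.0]]
top [[0.004, -0.997, 0.078, 0.36], [-1.0, -0.004, 0.001, 0.043], [-0.001, -0.078, -0.997, 1.574], [0.0, 0.0, 0.0, 1.0]]
wrist [[0.353, 0.9, 0.257, 0.117], [0.936, -0.339, -0.099, 0.517], [-0.002, 0.275, -0.961, 0.384], [0.0, 0.0, 0.0, 1.0]]
{'time': 0.15, 'qpos': array([ 1.06397881e+00,  3.42584096e-01,  1.52476990e+00, -1.70721220e-05,
        1.27542609e+00, -1.45982070e-01]), 'qvel': array([ 3.67701963e-04, -3.89465334e-03, -2.35475455e-03, -7.81913119e-04,
       -1.35485007e-04, -3.41304038e-05]), 'joint_efforts': array([ 1.19662702e-03, -4.31469548e+01, -2.44352442e+01,  7.17003783e-02,
        5.37354592e-02, -8.65394941e-05]), 'tool_pos': array([0.18516332, 0.49089973, 0.19350319]), 'tool_rot': array([-3.14041548e+00, -1.56575444e-04,  2.78076210e+00]), 'contact_force': array([-0.33481045, -0.0571144 , -0.55791821]), 'torque': array([ 0.01348863, -0.02838868, -0.00666008]), 'opening': 0.09210152940149056}
```

View pics/scene0.png

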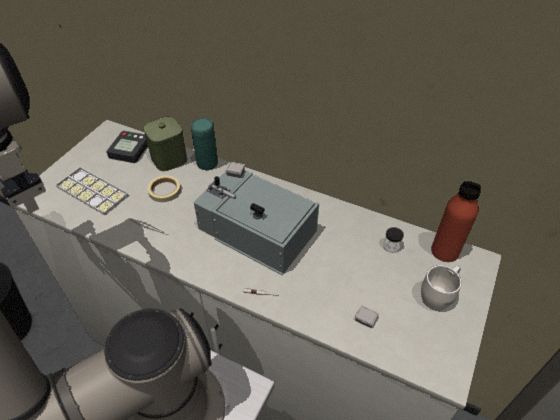

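View pics/top0.png

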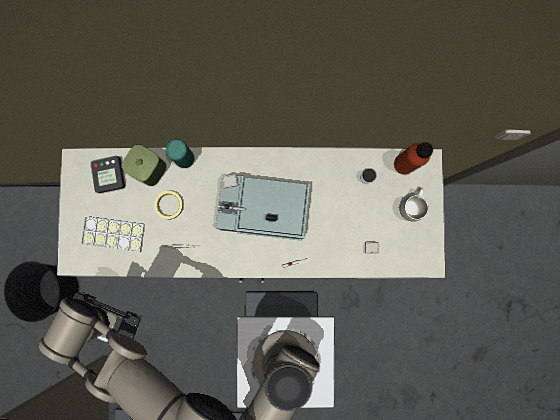

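The scene view shows the case around (258,215), and the top view shows it at (216–311, 172–240). I'll enlarge both.

```bash
python3 - <<'E'
from h import *
crop('top0.png',205,160,325,250,6.6,'top0c.png')
crop('scene0.png',185,150,330,275,5.4,'scene0c.png')
E
```

```text
(no output)
```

View pics/top0c.png

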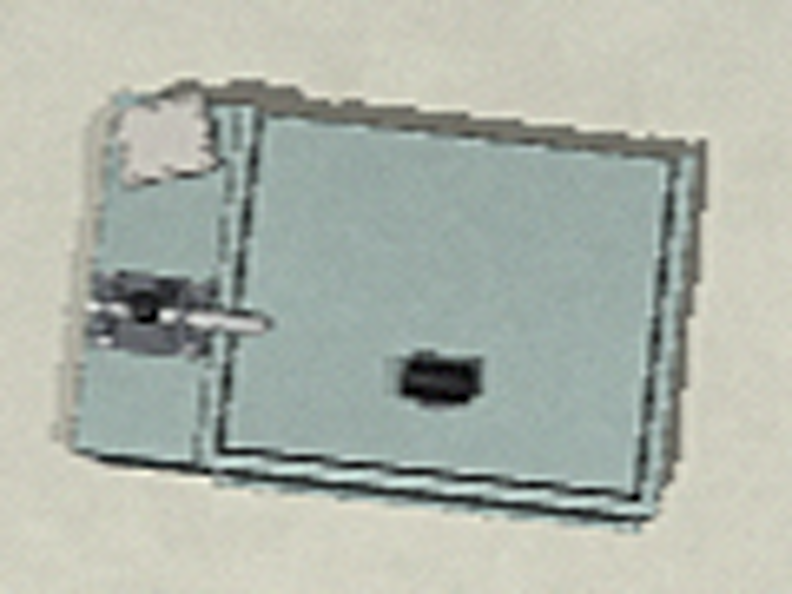

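View pics/scene0c.png

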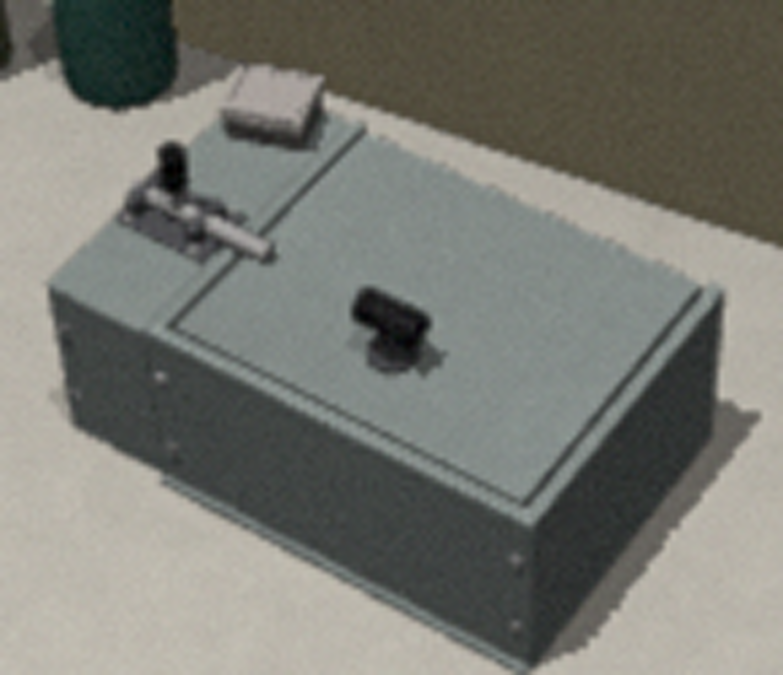

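```bash
cat > fit.py <<'E'
from h import *
from scipy.optimize import least_squares
def un(uv,x0,y0,s): return (np.array(uv,float)+.5)/s-.5+[x0,y0]
t=lambda u,v: un((u,v),205,160,6.6)
s=lambda u,v: un((u,v),185,150,5.4)
C=[('top0.png',t(220,452),(-80,100,110)),('top0.png',t(640,497),(-80,-100,110)),('top0.png',t(440,380),(-38,0,136)),
('scene0.png',s(170,325),(-80,100,110)),('scene0.png',s(525,500),(-80,-100,110)),('scene0.png',s(533,522),(-88,-108,110)),
('scene0.png',s(722,290),(84,-108,110)),('scene0.png',s(392,316),(-38,0,136)),('scene0.png',s(52,287),(-88,168,108))]
def pose(p,P):
    c,si=np.cos(p[2]),np.sin(p[2]); P=np.atleast_2d(P).astype(float)/1000
    return P@np.array([[c,si,0],[-si,c,0],[0,0,1]])+[p[0],p[1],0]
def res(p): return np.concatenate([proj(f,pose(p,P))[0]-uv for f,uv,P in C])
r=least_squares(res,[.5,0,-.1])
if __name__=='__main__':
    print(r.x, r.fun.reshape(-1,2).round(2).tolist())
    # knob triangulate centre
    A=[];b=[]
    for f,uv in [('top0.png',t(147,305)),('scene0.png',s(173,168))]:
        print('knob z144',atz(f,uv,.144)); 
        o,d=ray(f,uv); d/=np.linalg.norm(d); M=np.eye(3)-np.outer(d,d); A.append(M); b.append(M@o)
    k=np.linalg.solve(sum(A),sum(b)); print('knob',k)
    c,si=np.cos(r.x[2]),np.sin(r.x[2]); d=k[:2]-r.x[:2]; print('knob case',c*d[0]+si*d[1],-si*d[0]+c*d[1])
    for n,P in dict(handle=(-38,0,136),hinge=(80,0,40),send=(-66,-70,110),smid=(-66,0,110)).items(): print(n,pose(r.x,P)[0].round(4))
E
python3 fit.py
```

```text
[ 0.50588929  0.04391747 -0.1076255 ] [[-0.62, -0.74], [0.29, -0.33], [-0.21, -0.37], [-0.52, 0.23], [0.58, 1.23], [0.16, 0.82], [0.98, -0.79], [0.04, 0.29], [-1.44, -0.76]]
knob z144 [0.5002711  0.18162733 0.144     ]
knob z144 [0.50087798 0.1839049  0.144     ]
knob [0.49964557 0.18205759 0.1459529 ]
knob case -0.021046314470351695 0.13667014840980599
handle [0.4681 0.048  0.136 ]
hinge [0.5854 0.0353 0.04  ]
send [ 0.4328 -0.0186  0.11  ]
smid [0.4403 0.051  0.11  ]
```

{"name": "send_rows", "arguments": {"plan": [[[0,0,0.02],[0,0,0.013],0],[[0.014,-0.018,0.0013],[0,0,0.013],0],[[0.014,-0.018,0.0013],[0,0,0.013],0],[[0.014,-0.018,0.0013],[0,0,0.013],0],[[0.014,-0.018,0.0013],[0,0,0.013],0],[[0.014,-0.018,0.0013],[0,0,0.013],0],[[0.014,-0.018,0.0013],[0,0,0.013],0],[[0.014,-0.018,0.0013],[0,0,0.013],0],[[0.014,-0.018,0.0013],[0,0,0.013],0],[[0.014,-0.018,0.0013],[0,0,0.013],0],[[0.014,-0.018,0.0013],[0,0,0.013],0],[[0.014,-0.018,0.0013],[0,0,0.013],0],[[0.014,-0.018,0.0013],[0,0,0.013],0],[[0.014,-0.018,0.0013],[0,0,0.013],0],[[0.014,-0.018,0.0013],[0,0,0.013],0],[[0.014,-0.018,0.0013],[0,0,0.013],255],[[0.014,-0.018,0.0013],[0,0,0.013],255],[[0.014,-0.018,0.0013],[0,0,0.013],255],[[0.013,-0.017,0.0013],[0,0,0.013],255],[[0,0,0],[0,0,0.006],255]], "newtons": 20}}

```text
time: 2.15
tool_pos: [0.4374, 0.1666, 0.2372]
tool_rot: [-3.141, 0.0, 3.032]
contact_force: [-0.2, 0.3, 0.2]
opening: 0.0558
```

```bash
python3 - <<'E'
from h import *
snap('wrist','w1.png'); o=robot.observe(); print(o['time'],o['tool_pos'],o['tool_rot'],o['opening'],o['qpos'].round(2),o['contact_force'])
E
```

```text
2.2 [0.43651104 0.16762637 0.23709571] [ 3.14155425e+00 -8.03716513e-04  3.03210327e+00] 0.05235252158765285 [ 0.2   0.2   1.59  0.    1.34 -1.26] [ 0.37309958  0.07643431 -0.00171512]
```

View pics/w1.png

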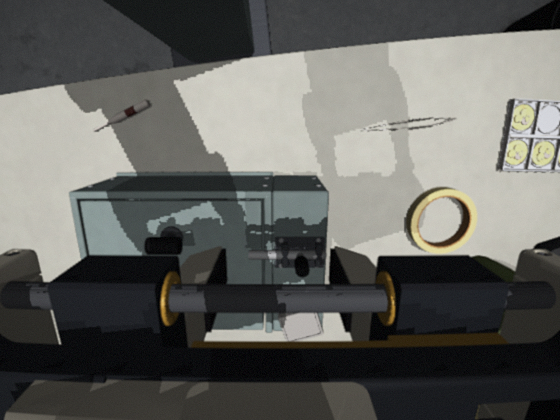

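The wrist picture shows, with image up towards the robot, the handle at (163,242), the knob at (301,264) and the lid's front corners near (80,198) and (265,200).

```bash
python3 - <<'E'
from h import *
crop('w1.png',60,160,340,290,2.85,'w1c.png')
E
```

```text
(no output)
```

View pics/w1c.png

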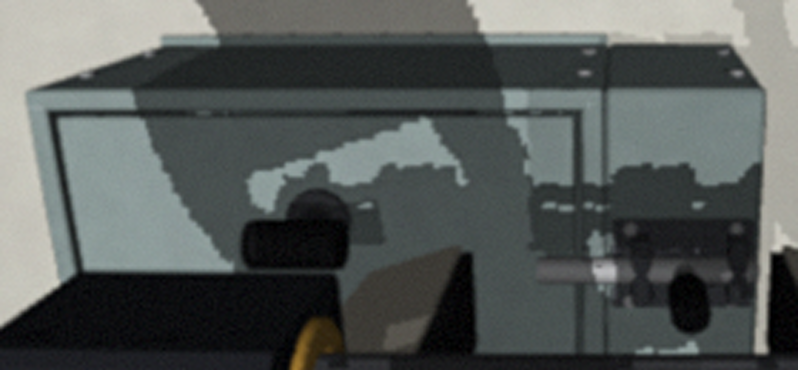

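```bash
cat > fit2.py <<'E'
from fit import *
w=lambda u,v: un((u,v),60,160,2.85)
C2=[('w1.png',w(54,114),(-80,-100,110)),('w1.png',w(579,114),(-80,100,110)),('w1.png',w(28,93),(-88,-108,110)),('w1.png',w(765,90),(-88,168,108)),('w1.png',w(297,244),(-38,0,136))]
def res2(p,CC,wt=1): return np.concatenate([proj(f,pose(p,P))[0]-uv for f,uv,P in CC])
rw=least_squares(res2,[.5,0,-.1],args=(C2,))
ra=least_squares(res2,[.5,0,-.1],args=(C+C2,))
if __name__=='__main__':
    print('wrist only',rw.x,rw.fun.reshape(-1,2).round(1).tolist()); print('all',ra.x)
    k=atz('w1.png',w(689,300),.144); print('knob',k)
    for p in (rw.x,ra.x):
        c,si=np.cos(p[2]),np.sin(p[2]); d=k[:2]-p[:2]; print('knob case',c*d[0]+si*d[1],-si*d[0]+c*d[1])
        print(pose(p,(-38,0,136)))
E
python3 fit2.py
```

```text
wrist only [ 0.50715683  0.04357182 -0.10934859] [[-2.0, 0.0], [1.4, -0.4], [-1.4, 0.1], [1.5, 0.1], [0.2, 0.9]]
all [ 0.50691813  0.04368146 -0.10927153]
knob [0.50077714 0.18252877 0.144     ]
knob case -0.021506067836962146 0.13743079550020698
[[0.46938379 0.04771879 0.136     ]]
knob case -0.021246239180700222 0.13734950346924424
[[0.46914477 0.04782552 0.136     ]]
```

{"name": "send_rows", "arguments": {"plan": [[[0.02,-0.008,0],[0,0,0],255],[[0.02,-0.007,0],[0,0,0],255],[[0.02,-0.007,-0.01],[0,0,0],255],[[0,0,-0.02],[0,0,0],255],[[0,0,-0.02],[0,0,0],255],[[0,0,-0.02],[0,0,0],255],[[0,0,-0.01],[0,0,0],255],[[0,0,-0.01],[0,0,0],255],[[0,0,-0.006],[0,0,0],255],[[0,0,0],[0,0,0],255],[[0,0,0],[0,0,0],255]]}}

```text
time: 3.3
tool_pos: [0.4967, 0.1464, 0.142]
tool_rot: [3.141, 0.001, 3.034]
contact_force: [0.1, -0.3, 0.9]
opening: 0.0005
```

```bash
python3 - <<'E'
from h import *
snap('wrist','w2.png'); snap('scene','s2.png'); crop('s2.png',185,130,330,255,5.4,'s2c.png'); crop('w2.png',60,160,340,290,2.85,'w2c.png')
E
```

```text
(no output)
```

View pics/s2c.png

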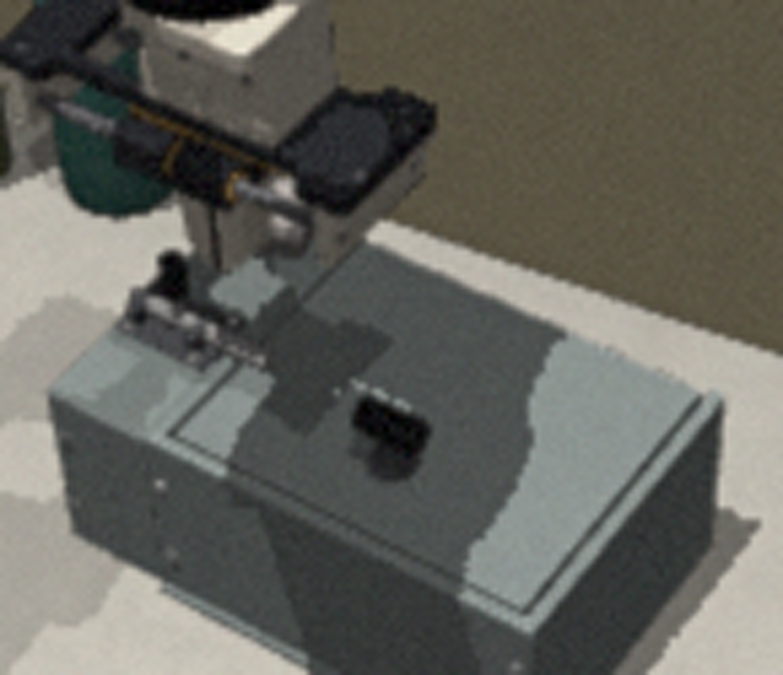

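View pics/w2.png

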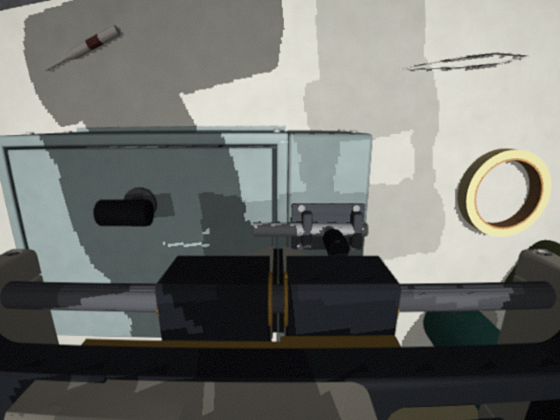

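Shut fingers stand right of the knob (335,240 in the wrist view), clear of it. I'll push left.

{"name": "send_rows", "arguments": {"plan": [[[0,0,-0.003],[0,0,0],255],[[0.0005,0.005,0],[0,0,0],255],[[0.0006,0.005,0],[0,0,0],255],[[0.0005,0.005,0],[0,0,0],255],[[0.0006,0.005,0],[0,0,0],255],[[0.0005,0.005,0],[0,0,0],255]]}}

```text
time: 4.0
tool_pos: [0.4991, 0.1718, 0.1384]
tool_rot: [3.141, 0.0, 3.034]
contact_force: [-0.2, 1.2, -0.2]
opening: -0.0
```

{"name": "send_rows", "arguments": {"plan": [[[0.0005,0.005,0],[0,0,0],255],[[0.0006,0.005,0],[0,0,0],255]]}}

```text
time: 4.2
tool_pos: [0.5001, 0.1817, 0.1384]
tool_rot: [3.141, -0.0, 3.034]
contact_force: [-1.0, 0.2, 1.2]
opening: 0.0005
```

```bash
python3 - <<'E'
from h import *
snap('wrist','w3.png'); snap('scene','s3.png'); crop('s3.png',185,130,330,255,5.4,'s3c.png'); crop('w3.png',200,130,480,290,2.85,'w3c.png'); print(robot.observe()['contact_force'])
E
```

```text
[-0.20460611 -0.20514816  0.11325652]
```

View pics/s3c.png

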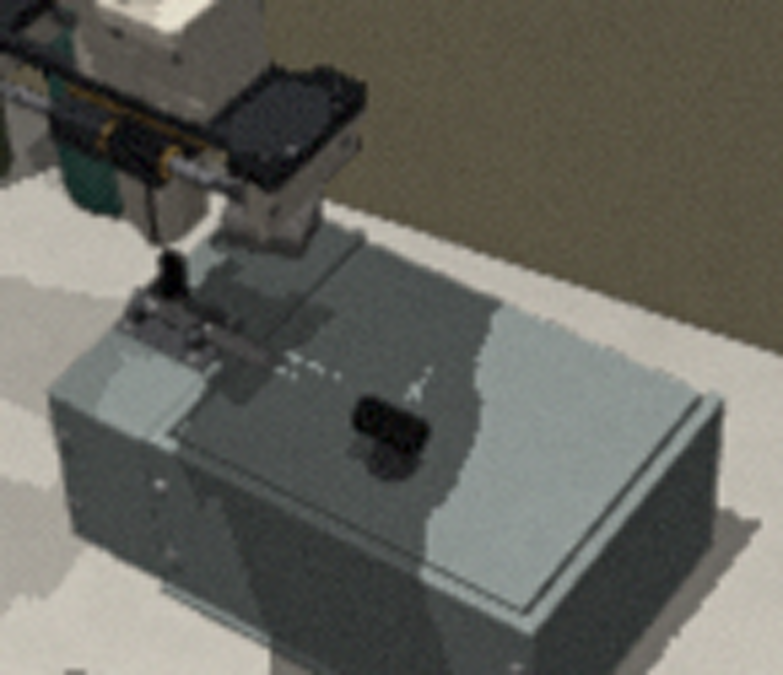

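View pics/w3c.png

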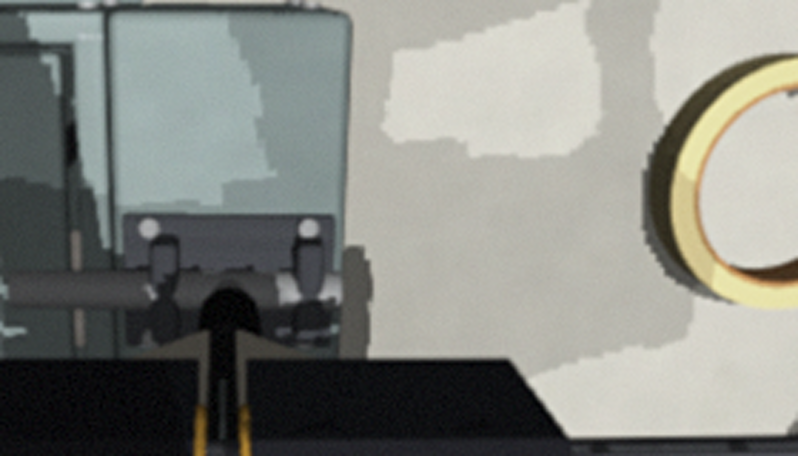

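```bash
python3 - <<'E'
from h import *
o=robot.observe(); p=o['tool_pos']; print(p,o['opening'])
print(proj('w3.png',[p,p+[0,0,.019],[.5007,.1825,.132],[.5007,.1825,.156],[.5007,.1825,.144]]))
print(proj('s3.png',[p,p+[0,0,.019],[.5007,.1825,.132],[.5007,.1825,.156]]))
from fit import un
print(un((228,310),200,130,2.85),[un(q,185,130,5.4) for q in ((173,252),(173,298))])
c=np.load('pics/w3.png.npz');print(c['T'].round(3))
im=cv2.imread('pics/w3.png'); 
for q in proj('w3.png',[p,p+[0,0,.019]]): cv2.circle(im,tuple(int(round(x)) for x in q),2,(0,0,255),-1)
cv2.imwrite('pics/w3m.png',im)
E
```

```text
[0.50017548 0.18186847 0.1384269 ] 8.590973650248097e-06
[[278.89638314 240.69665298]
 [279.01430346 252.23139314]
 [279.88587132 237.88672931]
 [280.1554829  251.99494441]
 [280.01292559 244.53264361]]
[[217.3629918  182.67081413]
 [216.67939336 177.33499516]
 [217.48748391 184.24627496]
 [216.62683616 177.53704014]]
[279.6754386  238.44736842] [array([216.62962963, 176.25925926]), array([216.62962963, 184.77777778])]
[[ 0.107  0.956  0.274  0.428]
 [ 0.994 -0.103 -0.03   0.189]
 [-0.     0.275 -0.961  0.329]
 [ 0.     0.     0.     1.   ]]
```

View pics/w3m.png

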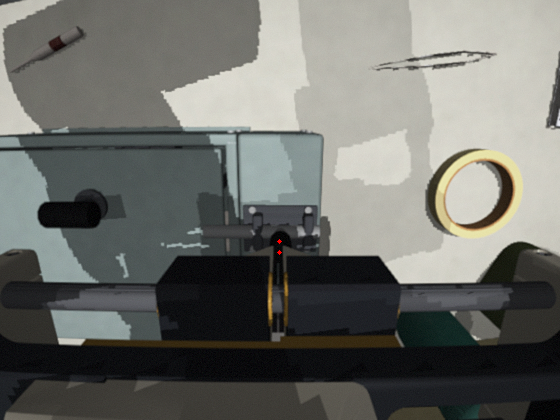

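```bash
python3 - <<'E'
from h import *
q=proj('s2.png',[[.4967,.1464,.142],[.4967,.1464,.161],[.4967,.1464,.208]]); print((q-[185,130])*5.4)
q=proj('s3.png',[[.5002,.1819,.1384],[.5002,.1819,.157],[.5002,.1819,.204]]); print((q-[185,130])*5.4)
crop('s3.png',190,130,250,190,10,'s3d.png')
crop('s2.png',190,130,250,190,10,'s2d.png')
snap('top','t3.png');crop('t3.png',205,160,325,250,6.6,'t3c.png')
E
```

```text
[[234.50518913 306.88817222]
 [231.44527549 277.958888  ]
 [223.56843568 203.489796  ]]
[[174.73556807 284.41023779]
 [171.12256321 256.21094682]
 [161.62910727 182.11586199]]
```

View pics/s3d.png

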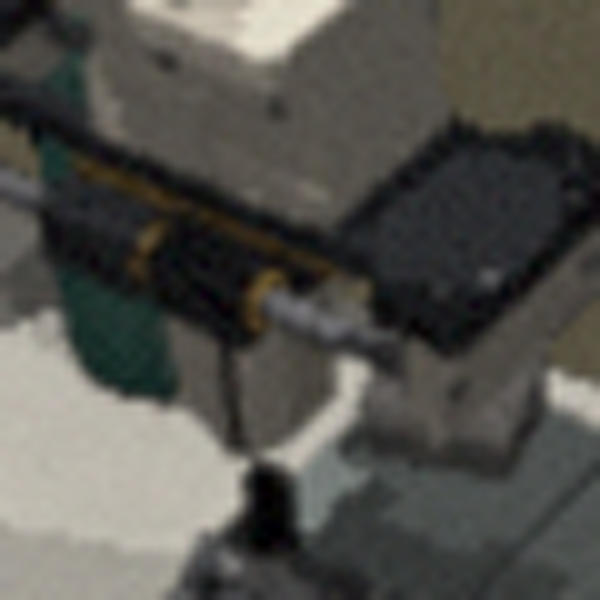

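View pics/s2d.png

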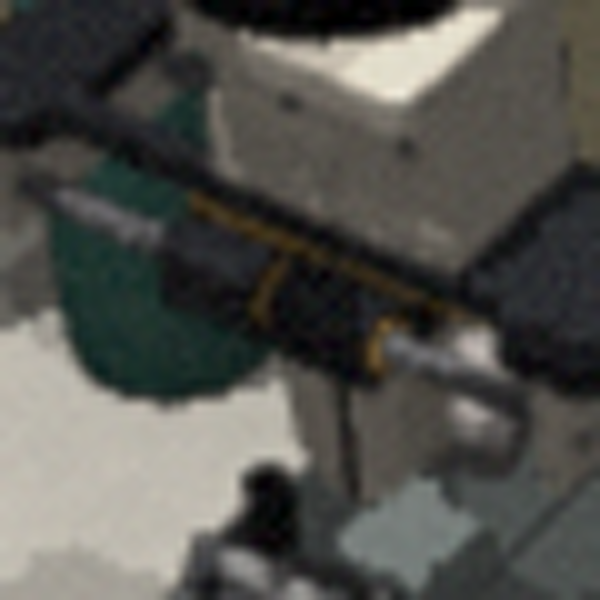

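```bash
python3 - <<'E'
from h import *
crop('w3.png',235,205,325,270,8,'w3e.png')
crop('w2.png',235,205,345,270,7,'w2e.png')
print(proj('w2.png',[[.4967,.1464,.142],[.4967,.1464,.161]]))
E
```

```text
[[278.71850963 240.74621011]
 [278.82749399 252.31445621]]
```

View pics/w3e.png

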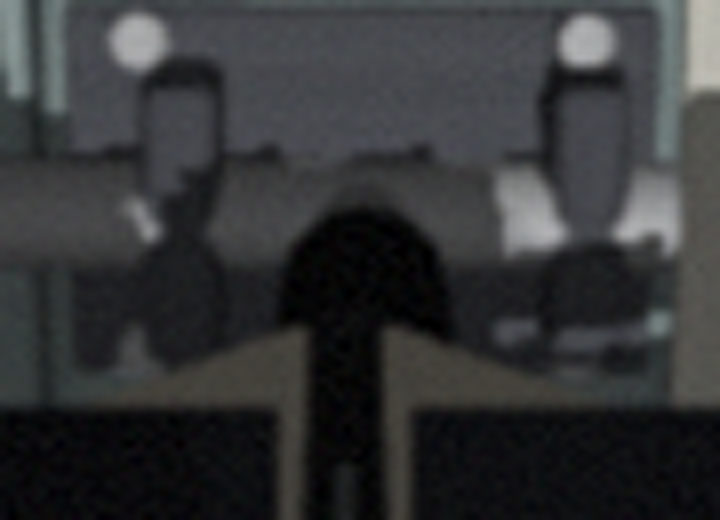

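View pics/w2e.png

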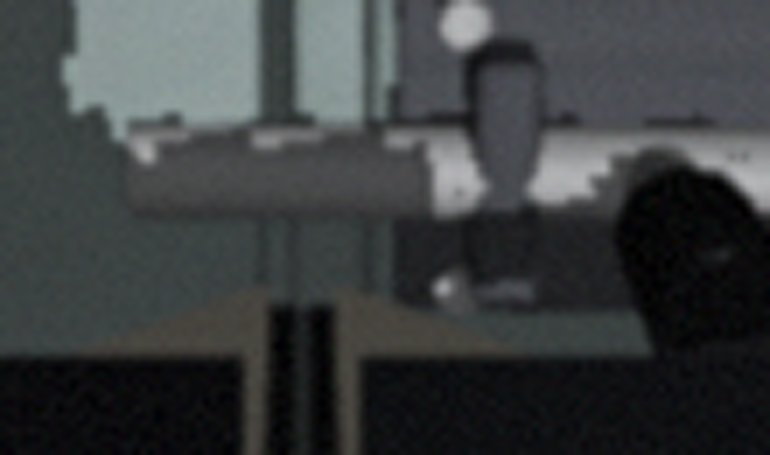

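View pics/t3c.png

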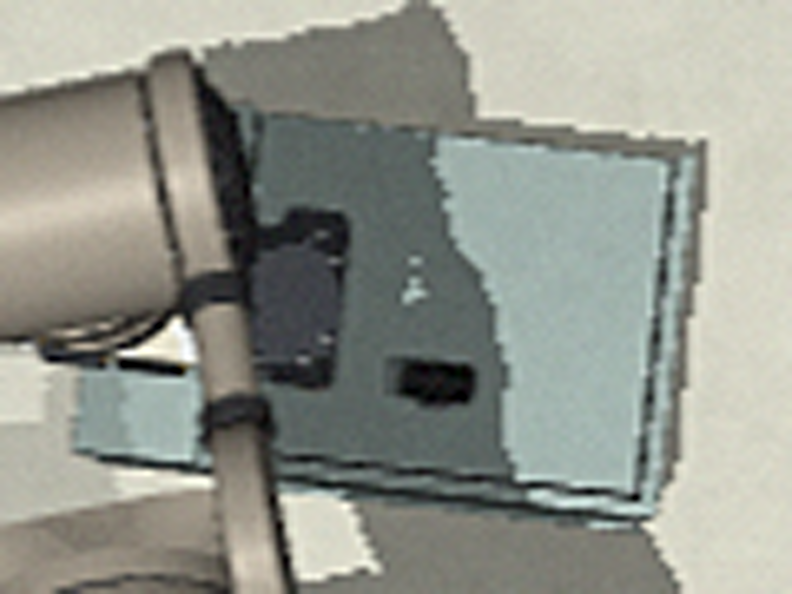

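```bash
python3 - <<'E'
from h import *
for f,p in (('s2.png',[.4967,.1464,.142]),('s3.png',[.5002,.1819,.1384]),('w2.png',[.4967,.1464,.142]),('w3.png',[.5002,.1819,.1384])):
  for dx in (-.0095,0,.0095):
    print(f,dx,[proj(f,np.array(p)+[dx,0,h])[0].round(1).tolist() for h in (0,.01,.02,.03)])
E
```

```text
s2.png -0.0095 [[226.5, 189.2], [226.2, 186.4], [225.9, 183.6], [225.6, 180.7]]
s2.png 0 [[228.4, 186.8], [228.1, 184.0], [227.8, 181.2], [227.5, 178.3]]
s2.png 0.0095 [[230.3, 184.5], [230.0, 181.7], [229.7, 178.8], [229.4, 176.0]]
s3.png -0.0095 [[215.4, 185.0], [215.1, 182.2], [214.7, 179.4], [214.3, 176.5]]
s3.png 0 [[217.4, 182.7], [217.0, 179.9], [216.6, 177.0], [216.3, 174.2]]
s3.png 0.0095 [[219.3, 180.4], [218.9, 177.6], [218.6, 174.8], [218.2, 171.9]]
w2.png -0.0095 [[277.1, 226.9], [277.1, 232.1], [277.1, 237.9], [277.1, 244.3]]
w2.png 0 [[278.7, 240.7], [278.8, 246.6], [278.8, 253.0], [278.9, 260.1]]
w2.png 0.0095 [[280.3, 254.2], [280.4, 260.6], [280.5, 267.7], [280.7, 275.5]]
w3.png -0.0095 [[277.4, 226.9], [277.4, 232.0], [277.3, 237.8], [277.3, 244.2]]
w3.png 0 [[278.9, 240.7], [279.0, 246.5], [279.1, 252.9], [279.2, 260.0]]
w3.png 0.0095 [[280.5, 254.2], [280.6, 260.6], [280.8, 267.6], [280.9, 275.4]]
```

{"name": "send_rows", "arguments": {"plan": [[[0,0,-0.002],[0,0,0],255],[[0,0,-0.002],[0,0,0],255],[[0,0,-0.002],[0,0,0],255],[[0,0,-0.001],[0,0,0],255]]}}

```text
time: 4.75
tool_pos: [0.5, 0.181, 0.1311]
tool_rot: [-3.142, -0.0, 3.034]
contact_force: [0.5, 1.0, 0.7]
opening: 0.0005
```

{"name": "send_rows", "arguments": {"plan": [[[0,0,-0.001],[0,0,0],255],[[0,0,-0.001],[0,0,0],255],[[0,0,-0.001],[0,0,0],255]]}}

```text
time: 5.05
tool_pos: [0.5002, 0.1812, 0.1284]
tool_rot: [3.141, 0.0, 3.034]
contact_force: [0.6, -0.5, 0.5]
opening: 0.0005
```

{"name": "send_rows", "arguments": {"plan": [[[0,0,-0.001],[0,0,0],255],[[0,0,-0.001],[0,0,0],255]]}}

```text
time: 5.25
tool_pos: [0.5001, 0.1812, 0.1264]
tool_rot: [3.142, 0.0, 3.034]
contact_force: [0.3, 0.3, -0.3]
opening: 0.0002
```

{"name": "send_rows", "arguments": {"plan": [[[0,0,-0.001],[0,0,0],255],[[0,0,-0.001],[0,0,0],255]]}}

```text
time: 5.45
tool_pos: [0.5001, 0.1812, 0.1244]
tool_rot: [3.141, 0.0, 3.034]
contact_force: [-0.6, 0.2, 0.1]
opening: 0.0005
```

{"name": "send_rows", "arguments": {"plan": [[[0,0,-0.001],[0,0,0],255],[[0,0,-0.001],[0,0,0],255]]}}

```text
time: 5.65
tool_pos: [0.5003, 0.1813, 0.1234]
tool_rot: [3.141, 0.001, 3.034]
contact_force: [-4.1, -0.1, 13.4]
opening: 0.0005
```

{"name": "send_rows", "arguments": {"plan": [[[0,0,-0.001],[0,0,0],255],[[0,0,-0.001],[0,0,0],255]]}}

```text
time: 5.85
tool_pos: [0.5006, 0.1813, 0.1232]
tool_rot: [3.141, 0.003, 3.034]
contact_force: [-8.8, -2.4, 25.3]
opening: 0.0003
```

```bash
python3 - <<'E'
from h import *
snap('wrist','w4.png'); snap('scene','s4.png'); crop('s4.png',190,140,250,200,10,'s4d.png'); crop('w4.png',200,180,360,290,5,'w4e.png'); print(robot.observe()['contact_force'])
E
```

```text
[-5.96617862 -1.06052763 19.68421558]
```

View pics/s4d.png

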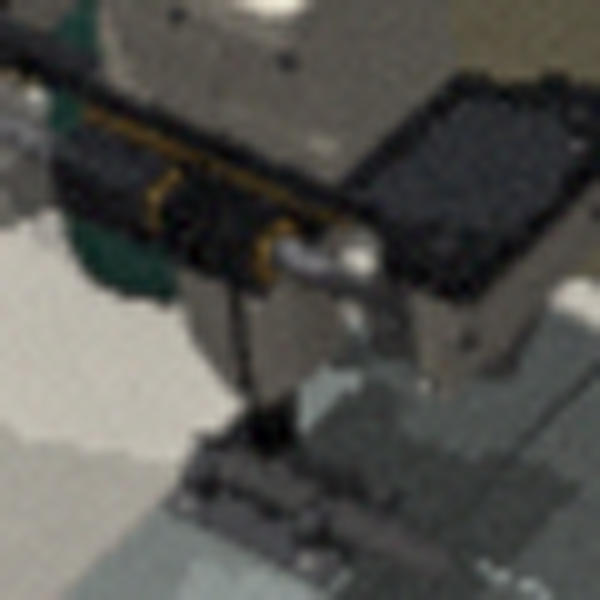

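View pics/w4e.png

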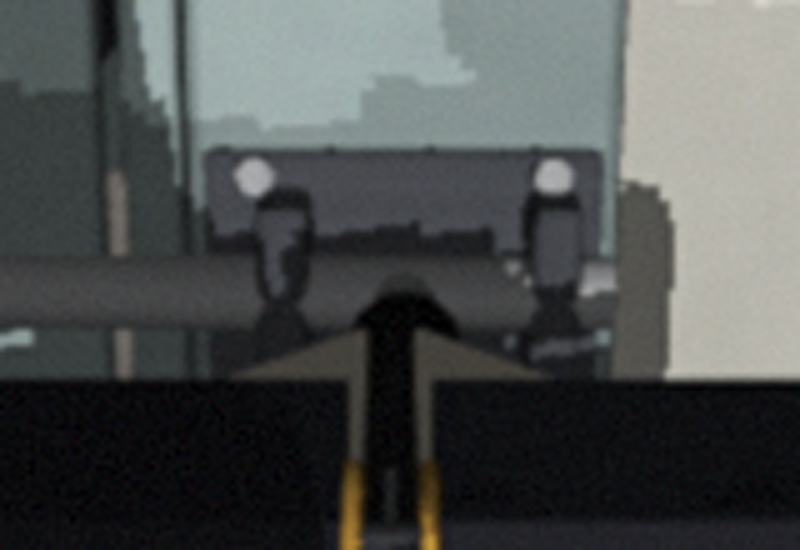

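{"name": "send_rows", "arguments": {"plan": [[[0,0,0.012],[0,0,0],255],[[-0.0018,-0.016,0.004],[0,0,0],255],[[-0.0018,-0.016,0],[0,0,0],255],[[0,-0.003,-0.01],[0,0,0],255],[[0,0,-0.01],[0,0,0],255],[[0,0,-0.005],[0,0,0],255],[[0,0,-0.003],[0,0,0],255],[[0,0,0],[0,0,0],255]]}}

```text
time: 6.75
tool_pos: [0.4962, 0.1465, 0.1076]
tool_rot: [-3.141, -0.001, 3.034]
contact_force: [0.4, -0.5, -0.6]
opening: 0.0004
```

{"name": "send_rows", "arguments": {"plan": [[[0.0005,0.005,0],[0,0,0],255],[[0.0005,0.005,0],[0,0,0],255],[[0.0005,0.005,0],[0,0,0],255],[[0.0005,0.005,0],[0,0,0],255]]}}

```text
time: 7.15
tool_pos: [0.4987, 0.1663, 0.1087]
tool_rot: [-3.141, 0.001, 3.034]
contact_force: [0.3, -2.6, 1.0]
opening: 0.0003
```

{"name": "send_rows", "arguments": {"plan": [[[0.0005,0.005,0],[0,0,0],255],[[0.0005,0.005,0],[0,0,0],255],[[0.0006,0.005,0],[0,0,0],255]]}}

```text
time: 7.45
tool_pos: [0.5004, 0.1815, 0.1086]
tool_rot: [-3.142, 0.001, 3.034]
contact_force: [0.1, -2.4, 1.8]
opening: 0.0004
```

{"name": "send_rows", "arguments": {"plan": [[[0.0005,0.005,0],[0,0,0],255],[[0.0005,0.004,0],[0,0,0],255],[[0.0002,0.002,0],[0,0,0],255]]}}

```text
time: 7.75
tool_pos: [0.5013, 0.1908, 0.1085]
tool_rot: [-3.138, 0.0, 3.035]
contact_force: [-0.7, -15.0, 4.0]
opening: 0.0003
```

```bash
python3 - <<'E'
from h import *
snap('scene','s5.png'); crop('s5.png',185,130,330,255,5.4,'s5c.png'); snap('wrist','w5.png'); print(robot.observe()['contact_force'])
E
```

```text
[  0.03069521 -11.69706557   2.77116253]
```

View pics/s5c.png

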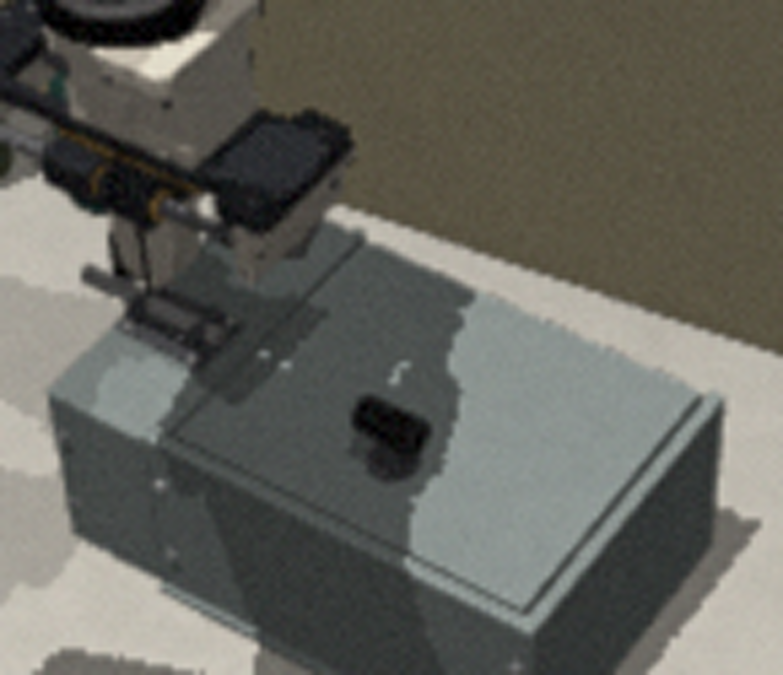

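View pics/w5.png

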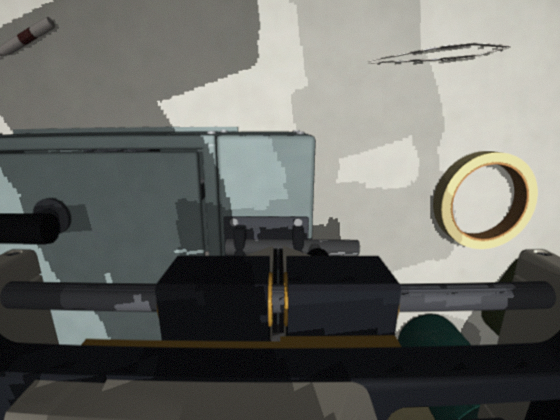

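{"name": "send_rows", "arguments": {"plan": [[[-0.0015,-0.015,0],[0,0,0],255],[[0,0,0.03],[0,0,0],200],[[0,0,0.03],[0,0,0],100],[[-0.006,-0.026,0.01],[0,0,0],0],[[-0.006,-0.026,0],[0,0,0],0],[[-0.006,-0.026,0],[0,0,0],0],[[-0.007,-0.026,0],[0,0,0],0],[[-0.006,-0.026,0],[0,0,0],0],[[0,0,0],[0,0,0],0],[[0,0,0],[0,0,0],0]]}}

```text
time: 8.85
tool_pos: [0.4688, 0.0474, 0.1785]
tool_rot: [3.14, 0.0, 3.032]
contact_force: [-0.6, 0.7, -0.3]
opening: 0.0682
```

```bash
python3 - <<'E'
from h import *
snap('wrist','w6.png'); snap('scene','s6.png'); crop('s6.png',185,130,330,255,5.4,'s6c.png');o=robot.observe(); print(o['tool_pos'],o['opening'])
E
```

```text
[0.46894832 0.04803603 0.17841165] 0.07611415452295475
```

View pics/w6.png

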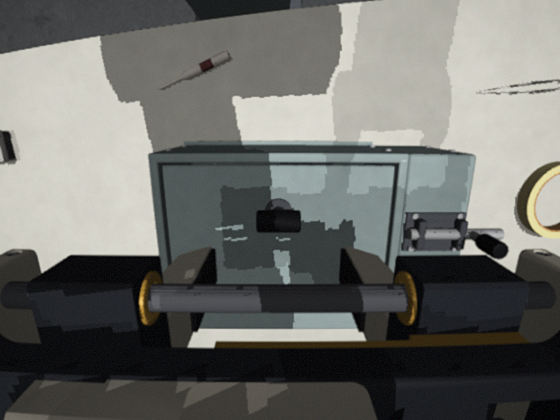

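View pics/s6c.png

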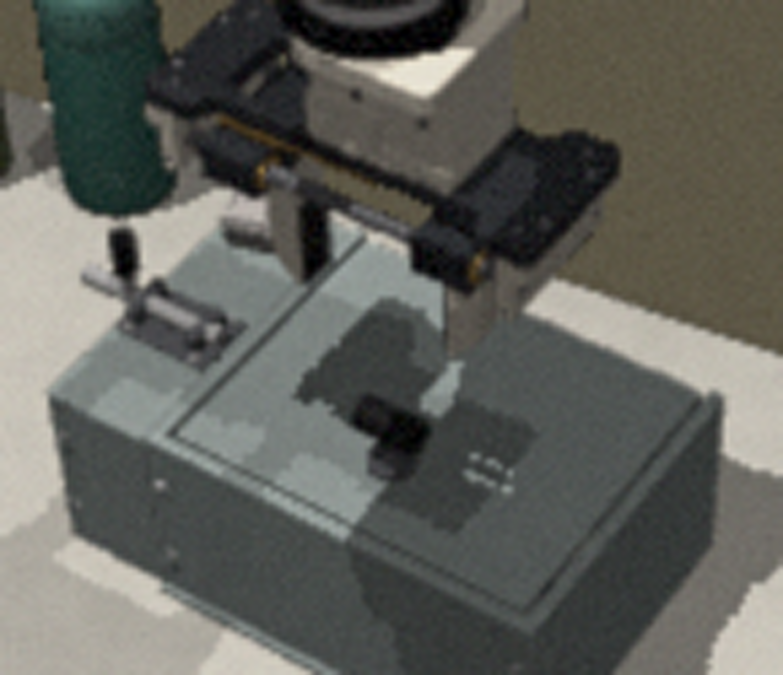

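{"name": "send_rows", "arguments": {"plan": [[[0,0,-0.02],[0,0,0],0],[[0,0,-0.02],[0,0,0],0],[[0,0,-0.02],[0,0,0],0],[[0,0,-0.015],[0,0,0],0],[[0,0,-0.01],[0,0,0],0],[[0,0,-0.004],[0,0,0],0],[[0,0,-0.003],[0,0,0],0],[[0,0,0],[0,0,0],0]]}}

```text
time: 9.75
tool_pos: [0.4691, 0.0474, 0.0866]
tool_rot: [3.141, 0.0, 3.034]
contact_force: [0.7, -0.0, -0.0]
opening: 0.0919
```

```bash
python3 - <<'E'
from h import *
snap('scene','s7.png'); crop('s7.png',215,150,315,230,7,'s7c.png');snap('wrist','w7.png');crop('w7.png',140,140,420,290,2.85,'w7c.png')
E
```

```text
(no output)
```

View pics/s7c.png

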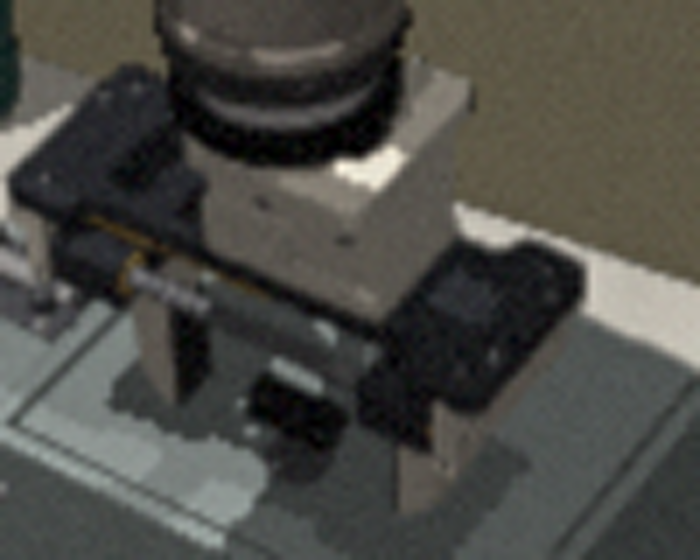

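View pics/w7c.png

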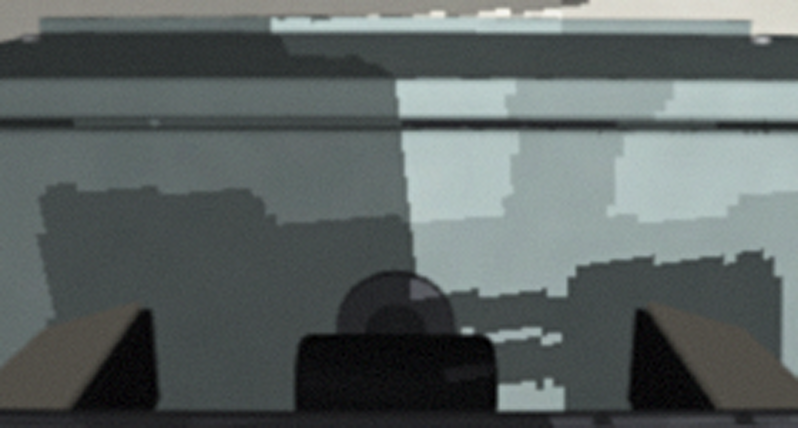

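The fingers straddle the handle evenly (w7c: handle 297–497, fingers ending at 155 and 632). Closing.

{"name": "send_rows", "arguments": {"plan": [[[0,0,0],[0,0,0],255],[[0,0,0],[0,0,0],255],[[0,0,0],[0,0,0],255],[[0,0,0],[0,0,0],255],[[0,0,0],[0,0,0],255],[[0,0,0],[0,0,0],255],[[0,0,0],[0,0,0],255],[[0,0,0],[0,0,0],255]], "newtons": 15}}

```text
time: 10.65
tool_pos: [0.4688, 0.0478, 0.0864]
tool_rot: [3.14, -0.0, 3.033]
contact_force: [1.1, 3.1, 0.2]
opening: 0.0338
```

```bash
python3 - <<'E'
from fit2 import *
p=ra.x
def handle(a):
    c,s=np.cos(a),np.sin(a); return pose(p,(80-118*c+96*s,0,40+96*c+118*s))[0]
prev=handle(0)
for a in np.arange(0,1.06,.05):
    h=handle(a); print(round(a,2),(h-handle(0)).round(4),(h-prev).round(4)); prev=h
o=robot.observe(); print(o['tool_pos'],o['opening'],o['contact_force'])
E
```

```text
0.0 [0. 0. 0.] [0. 0. 0.]
0.05 [ 0.0049 -0.0005  0.0058] [ 0.0049 -0.0005  0.0058]
0.1 [ 0.0101 -0.0011  0.0113] [ 0.0052 -0.0006  0.0055]
0.15 [ 0.0156 -0.0017  0.0166] [ 0.0055 -0.0006  0.0053]
0.2 [ 0.0213 -0.0023  0.0215] [ 0.0057 -0.0006  0.005 ]
0.25 [ 0.0273 -0.003   0.0262] [ 0.006  -0.0007  0.0047]
0.3 [ 0.0334 -0.0037  0.0306] [ 0.0062 -0.0007  0.0044]
0.35 [ 0.0398 -0.0044  0.0346] [ 0.0064 -0.0007  0.0041]
0.4 [ 0.0464 -0.0051  0.0384] [ 0.0066 -0.0007  0.0037]
0.45 [ 0.0532 -0.0058  0.0418] [ 0.0068 -0.0007  0.0034]
0.5 [ 0.0601 -0.0066  0.0448] [ 0.0069 -0.0008  0.0031]
0.55 [ 0.0672 -0.0074  0.0475] [ 0.0071 -0.0008  0.0027]
0.6 [ 0.0744 -0.0082  0.0499] [ 0.0072 -0.0008  0.0023]
0.65 [ 0.0817 -0.009   0.0518] [ 0.0073 -0.0008  0.002 ]
0.7 [ 0.0891 -0.0098  0.0534] [ 0.0074 -0.0008  0.0016]
0.75 [ 0.0965 -0.0106  0.0547] [ 0.0075 -0.0008  0.0012]
0.8 [ 0.104  -0.0114  0.0555] [ 0.0075 -0.0008  0.0009]
0.85 [ 0.1116 -0.0122  0.056 ] [ 0.0075 -0.0008  0.0005]
0.9 [ 0.1191 -0.0131  0.0561] [ 0.0076 -0.0008  0.0001]
0.95 [ 0.1267 -0.0139  0.0558] [ 0.0076 -0.0008 -0.0003]
1.0 [ 0.1342 -0.0147  0.0552] [ 0.0075 -0.0008 -0.0007]
1.05 [ 0.1417 -0.0155  0.0541] [ 0.0075 -0.0008 -0.001 ]
[0.46884587 0.04775838 0.08641812] 0.03375128932780724 [1.05073337 3.06705251 0.2274286 ]
```

{"name": "send_rows", "arguments": {"plan": [[[0.0024,-0.0003,0.0029],[0,0,0],255],[[0.0025,-0.0002,0.0029],[0,0,0],255],[[0.0026,-0.0003,0.0028],[0,0,0],255],[[0.0026,-0.0003,0.0027],[0,0,0],255]]}}

```text
time: 11.05
tool_pos: [0.4787, 0.0466, 0.0977]
tool_rot: [3.141, -0.001, 3.034]
contact_force: [0.3, 5.4, -4.9]
opening: 0.034
```

{"name": "send_rows", "arguments": {"plan": [[[0.0027,-0.0003,0.0027],[0,0,0],255],[[0.0028,-0.0003,0.0026],[0,0,0],255],[[0.0028,-0.0003,0.0025],[0,0,0],255],[[0.0029,-0.0003,0.0025],[0,0,0],255],[[0.003,-0.0003,0.0024],[0,0,0],255],[[0.003,-0.0004,0.0023],[0,0,0],255]]}}

```text
time: 11.65
tool_pos: [0.4958, 0.0447, 0.1127]
tool_rot: [3.141, -0.001, 3.034]
contact_force: [-0.8, 5.2, -3.9]
opening: 0.0338
```

{"name": "send_rows", "arguments": {"plan": [[[0.0012,-0.0001,0.0009],[0,0,0],255],[[0.0012,-0.0001,0.0009],[0,0,0],255],[[0.0013,-0.0002,0.0009],[0,0,0],255],[[0.0012,-0.0001,0.0009],[0,0,0],255]]}}

```text
time: 12.05
tool_pos: [0.5006, 0.0442, 0.1162]
tool_rot: [3.141, -0.001, 3.034]
contact_force: [-1.3, 4.7, -4.3]
opening: 0.0335
```

{"name": "send_rows", "arguments": {"plan": [[[0.0012,-0.0001,0.0009],[0,0,0],255],[[0.0012,-0.0002,0.0009],[0,0,0],255]]}}

```text
time: 12.25
tool_pos: [0.5031, 0.0439, 0.118]
tool_rot: [3.141, -0.001, 3.034]
contact_force: [0.4, 4.5, -4.9]
opening: 0.0336
```

{"name": "send_rows", "arguments": {"plan": [[[0.0006,-0.0001,0.0004],[0,0,0],255],[[0.0006,0,0.0004],[0,0,0],255]]}}

```text
time: 12.45
tool_pos: [0.5042, 0.0438, 0.1187]
tool_rot: [3.141, -0.001, 3.034]
contact_force: [-1.4, 4.0, -4.9]
opening: 0.0338
```

{"name": "send_rows", "arguments": {"plan": [[[0.0006,-0.0001,0.0004],[0,0,0],255],[[0.0006,-0.0001,0.0004],[0,0,0],255]]}}

```text
time: 12.65
tool_pos: [0.5055, 0.0436, 0.1195]
tool_rot: [3.141, -0.001, 3.034]
contact_force: [0.2, 5.8, -4.7]
opening: 0.0336
```

{"name": "send_rows", "arguments": {"plan": [[[0.0006,-0.0001,0.0004],[0,0,0],255],[[0.0006,0,0.0004],[0,0,0],255]]}}

```text
time: 12.85
tool_pos: [0.5067, 0.0435, 0.1203]
tool_rot: [3.141, -0.001, 3.034]
contact_force: [0.0, 4.5, -6.0]
opening: 0.0334
```

{"name": "send_rows", "arguments": {"plan": [[[0.0006,-0.0001,0.0004],[0,0,0],255],[[0.0006,-0.0001,0.0004],[0,0,0],255]]}}

```text
time: 13.05
tool_pos: [0.5079, 0.0434, 0.1211]
tool_rot: [3.141, -0.001, 3.034]
contact_force: [0.1, 5.8, -5.7]
opening: 0.0339
```

{"name": "send_rows", "arguments": {"plan": [[[0.0006,-0.0001,0.0004],[0,0,0],255],[[0.0006,-0.0001,0.0004],[0,0,0],255]]}}

```text
time: 13.25
tool_pos: [0.5091, 0.0432, 0.1218]
tool_rot: [3.141, -0.001, 3.034]
contact_force: [1.1, 5.6, -6.1]
opening: 0.0342
```

{"name": "send_rows", "arguments": {"plan": [[[0.0006,-0.0001,0.0004],[0,0,0],255],[[0.0006,0,0.0004],[0,0,0],255]]}}

```text
time: 13.45
tool_pos: [0.5091, 0.0432, 0.122]
tool_rot: [3.141, -0.004, 3.034]
contact_force: [-1.5, 4.5, -9.7]
opening: 0.0338
```

{"name": "send_rows", "arguments": {"plan": [[[0.0006,-0.0001,0.0003],[0,0,0],255],[[0.0006,-0.0001,0.0004],[0,0,0],255]]}}

```text
time: 13.65
tool_pos: [0.5091, 0.0432, 0.122]
tool_rot: [3.141, -0.007, 3.034]
contact_force: [-5.9, 6.1, -11.6]
opening: 0.034
```

{"name": "send_rows", "arguments": {"plan": [[[0.0006,-0.0001,0.0003],[0,0,0],255],[[0.0006,-0.0001,0.0004],[0,0,0],255]]}}

```text
time: 13.85
tool_pos: [0.5091, 0.0432, 0.1221]
tool_rot: [3.141, -0.01, 3.034]
contact_force: [-7.2, 7.1, -13.7]
opening: 0.0337
```

The stop came at about 0.353 rad (force up to 15 N, no motion). I'll relax and release.

{"name": "send_rows", "arguments": {"plan": [[[-0.0018,0.0002,-0.0011],[0,0,0],255],[[-0.002,0.0002,-0.0012],[0,0,0],255],[[0,0,0],[0,0,0],255],[[0,0,0],[0,0,0],0],[[0,0,0],[0,0,0],0],[[0,0,0],[0,0,0],0],[[0,0,0],[0,0,0],0],[[0,0,0],[0,0,0],0],[[0,0,0],[0,0,0],0],[[0,0,0],[0,0,0],0]]}}

```text
time: 14.85
tool_pos: [0.5093, 0.0425, 0.1221]
tool_rot: [3.142, 0.0, 3.034]
contact_force: [-0.8, -0.2, 0.5]
opening: 0.0852
```

```bash
python3 - <<'E'
from h import *
o=robot.observe(); print(o['tool_pos'],o['tool_rot'],o['opening'],o['contact_force'],o['qpos'].round(2))
snap('scene','s8.png'); crop('s8.png',185,120,330,250,5.4,'s8c.png')
E
```

```text
[0.50927867 0.04246845 0.12208138] [3.14156950e+00 1.40717964e-04 3.03378680e+00] 0.08516207709658395 [-0.76679051 -0.23869039  0.4883304 ] [-0.07  0.39  1.67  0.    1.08 -1.53]
```

View pics/s8c.png

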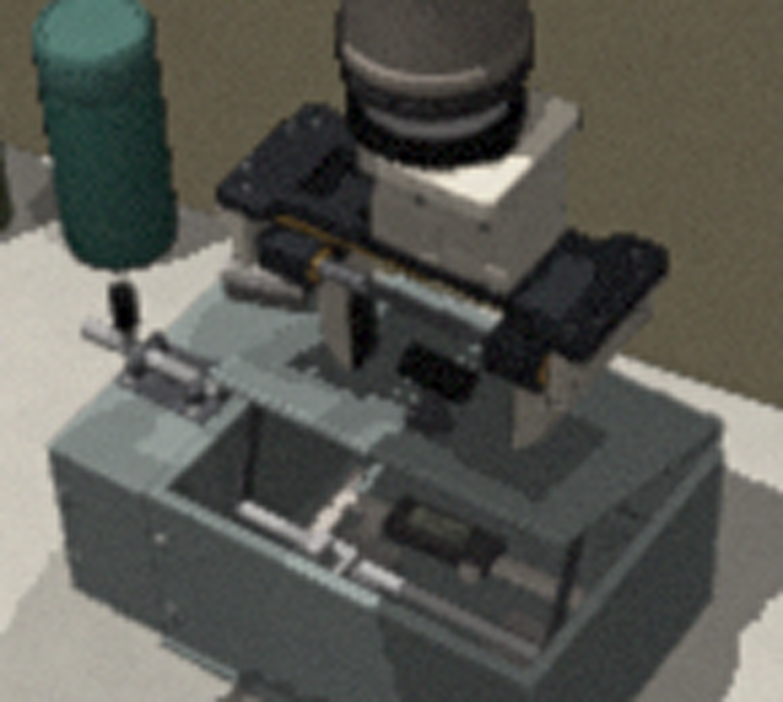

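```bash
python3 - <<'E'
from h import *
crop('s8.png',215,130,320,215,7.5,'s8d.png')
p=np.array([.5093,.0425,.1221+.0325]); 
yv=np.array([.109,.994,0]); xv=np.array([.994,-.109,0])
for dy in (-.095,.095,-.065,.0):
  for dx in (-.0375,0,.0375):
    print(dy,dx,[((proj('s8.png',p+yv*dy+xv*dx+[0,0,h])[0]-[215,130])*7.5).round().tolist() for h in (0,.04,.066,.08)])
E
```

```text
-0.095 -0.0375 [[573.0, 661.0], [576.0, 574.0], [578.0, 516.0], [579.0, 483.0]]
-0.095 0 [[635.0, 587.0], [639.0, 500.0], [642.0, 442.0], [643.0, 409.0]]
-0.095 0.0375 [[694.0, 516.0], [699.0, 429.0], [703.0, 370.0], [705.0, 338.0]]
0.095 -0.0375 [[90.0, 431.0], [81.0, 345.0], [74.0, 286.0], [71.0, 253.0]]
0.095 0 [[156.0, 366.0], [148.0, 279.0], [143.0, 220.0], [140.0, 188.0]]
0.095 0.0375 [[220.0, 303.0], [214.0, 216.0], [210.0, 157.0], [207.0, 125.0]]
-0.065 -0.0375 [[493.0, 623.0], [494.0, 536.0], [494.0, 477.0], [494.0, 445.0]]
-0.065 0 [[555.0, 551.0], [557.0, 464.0], [559.0, 405.0], [559.0, 372.0]]
-0.065 0.0375 [[615.0, 481.0], [619.0, 394.0], [621.0, 335.0], [622.0, 302.0]]
0.0 -0.0375 [[324.0, 543.0], [321.0, 456.0], [318.0, 397.0], [317.0, 365.0]]
0.0 0 [[388.0, 473.0], [386.0, 386.0], [385.0, 328.0], [384.0, 295.0]]
0.0 0.0375 [[450.0, 407.0], [449.0, 319.0], [449.0, 261.0], [449.0, 228.0]]
```

View pics/s8d.png

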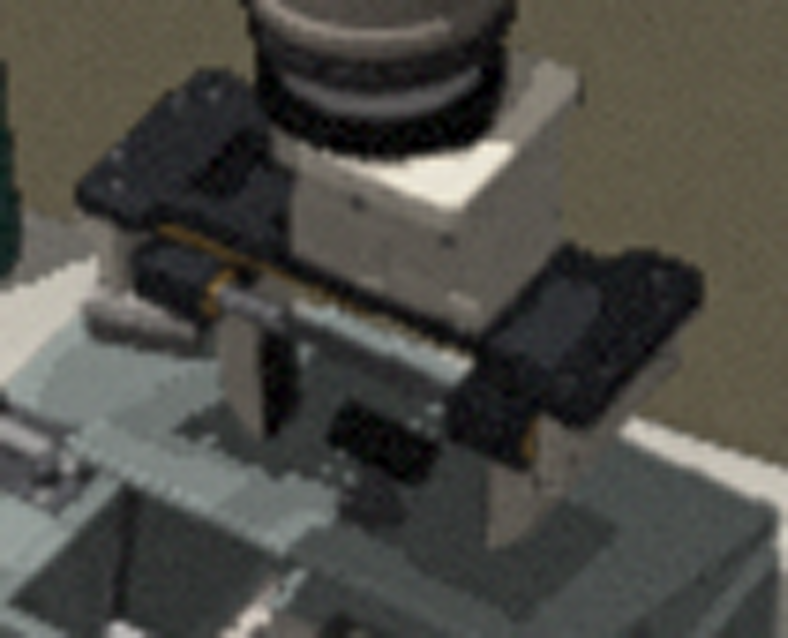

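{"name": "send_rows", "arguments": {"plan": [[[0,0,0.03],[0,0,0],0],[[0,0,0.03],[0,0,0],0],[[0,0,0.018],[0,0,0],0],[[-0.02,-0.012,0],[0,0,0],255],[[-0.02,-0.012,0],[0,0,0],255],[[-0.02,-0.012,0],[-0.0079,-0.0722,0],255],[[-0.02,-0.012,0],[-0.0079,-0.0722,0],255],[[-0.018,-0.011,0],[-0.0079,-0.0722,0],255],[[0,0,0],[-0.0079,-0.0722,0],255],[[0,0,0],[-0.0079,-0.0722,0],255],[[0,0,0],[-0.0079,-0.0722,0],255],[[0,0,0],[0,0,0],255],[[0,0,0],[0,0,0],255]]}}

```text
time: 16.2
tool_pos: [0.4113, -0.0166, 0.2005]
tool_rot: [-3.141, 0.435, 3.034]
contact_force: [0.8, -0.4, -0.2]
opening: 0.0162
```

```bash
python3 - <<'E'
from h import *
o=robot.observe(); print(o['tool_pos'],o['tool_rot'],o['opening'],o['contact_force'],o['qpos'].round(2))
snap('wrist','w9.png');snap('scene','s9.png'); crop('s9.png',185,120,330,250,5.4,'s9c.png')
E
```

```text
[ 0.41134206 -0.01662358  0.20049442] [-3.14100067  0.43530638  3.03360132] 0.016244725447585366 [ 0.75231069 -0.41707894 -0.16109784] [-0.3  -0.14  2.15  0.12  0.7  -1.83]
```

View pics/w9.png

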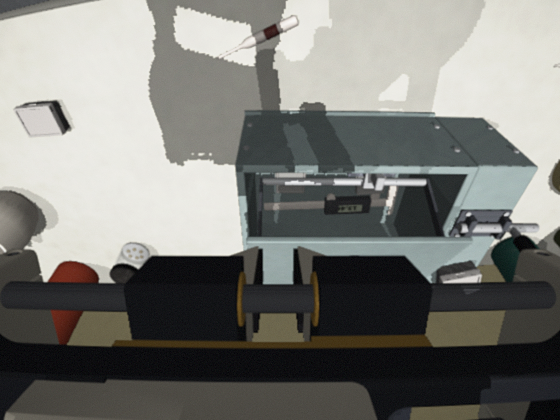

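View pics/s9c.png

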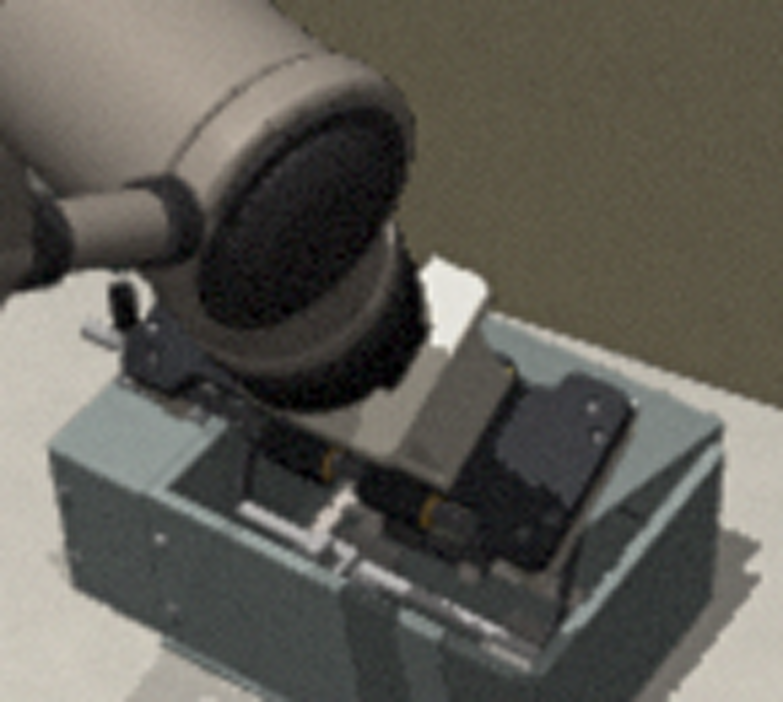

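```bash
python3 - <<'E'
from h import *
crop('w9.png',235,155,485,250,3.2,'w9c.png'); crop('w9.png',330,160,430,230,8,'w9d.png')
E
```

```text
(no output)
```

View pics/w9c.png

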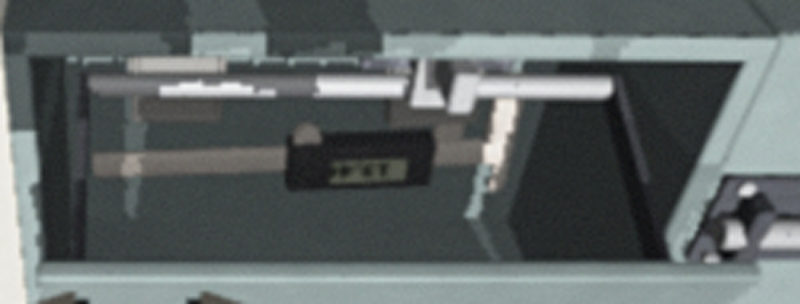

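View pics/w9d.png

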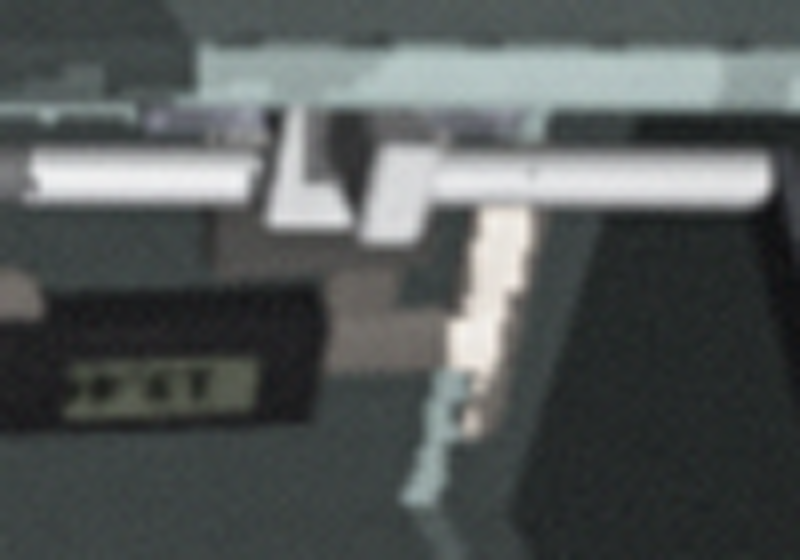

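```bash
python3 - <<'E'
from fit2 import *
p=ra.x
for uv in ((400,190),(310,200),(360,240),(420,240)):
  u=un(uv,330,160,8)
  for z in (.095,.105):
    k=atz('w9.png',u,z); c,si=np.cos(p[2]),np.sin(p[2]); d=k[:2]-p[:2]; print(uv,z,c*d[0]+si*d[1],-si*d[0]+c*d[1])
E
```

```text
(400, 190) 0.095 -0.05943870515162834 0.027306216027684047
(400, 190) 0.105 -0.06653343336081292 0.02332453302385839
(310, 200) 0.095 -0.05789947888727042 0.01662822897972776
(310, 200) 0.105 -0.06505651330268401 0.013078779285926868
(360, 240) 0.095 -0.05192609277141278 0.023941901743314273
(360, 240) 0.105 -0.05932492336445019 0.02009640252511842
(420, 240) 0.095 -0.051963642990233816 0.03137466136212892
(420, 240) 0.105 -0.05936095359122586 0.027228292113071435
```

{"name": "send_rows", "arguments": {"plan": [[[0.003,0.02,-0.01],[0,0,0],255],[[0.0023,0.02,-0.0184],[0,0,0],255],[[0,0,-0.02],[0,0,0],255],[[0.0084,-0.0009,-0.0181],[0,0,0],255],[[0.0084,-0.0009,-0.0181],[0,0,0],255],[[0.0084,-0.0009,-0.0181],[0,0,0],255],[[0,0,0],[0,0,0],255]]}}

```text
time: 17.0
tool_pos: [0.4419, 0.0209, 0.0953]
tool_rot: [-3.141, 0.431, 3.034]
contact_force: [-0.2, -0.1, 0.7]
opening: 0.0006
```

```bash
python3 - <<'E'
from h import *
o=robot.observe(); print(o['tool_pos'],o['tool_rot'],o['opening'],o['contact_force'],o['qpos'].round(2))
snap('wrist','w10.png');snap('scene','s10.png'); crop('s10.png',185,120,330,250,5.4,'s10c.png'); crop('w10.png',160,130,440,280,2.85,'w10c.png')
E
```

```text
[0.4418726  0.02092301 0.09528543] [-3.14120143  0.43111172  3.03413293] 0.0005502546218389547 [-0.18965022 -0.09307504  0.68697771] [-0.14  0.13  2.27  0.04  0.31 -1.63]
```

View pics/w10c.png

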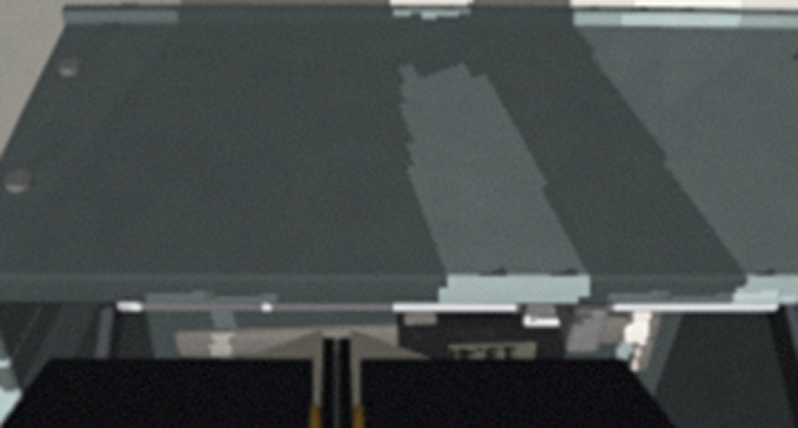

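View pics/s10c.png

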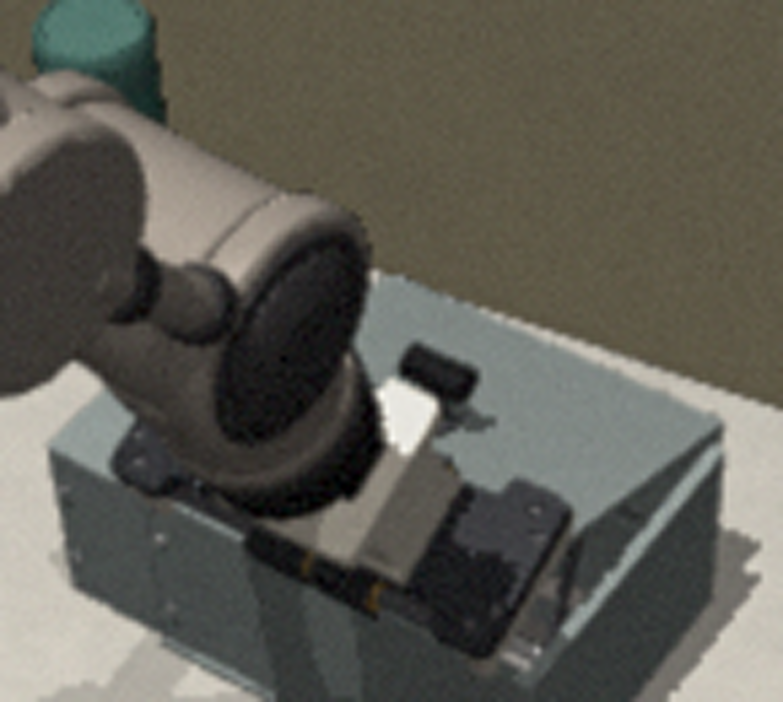

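```bash
cat > ik.py <<'E'
import numpy as np
from scipy.optimize import least_squares, fsolve
D=[(.3426,1.5248,1.2754,.5247,.1935),(.2,1.59,1.34,.4676,.2371),(.39,1.67,1.08,.511,.1221),(-.14,2.15,.70,.4117,.2005),(.13,2.27,.31,.4424,.0953)]
def fk(p,q2,q3,q5):
    a,h,L2,L3,Lw,e=p; t=q2+q3
    return np.array([a+L2*np.sin(q2)+L3*np.sin(t)+e*np.cos(t)+Lw*np.sin(t+q5), h+L2*np.cos(q2)+L3*np.cos(t)-e*np.sin(t)+Lw*np.cos(t+q5)])
f=lambda p: np.concatenate([fk(p,*d[:3])-d[3:] for d in D])
reg=lambda p: np.concatenate([f(p),.002*(p-[0,.3,.4,.4,.3,0])])
r=least_squares(reg,[0,.3,.4,.4,.3,0])
if __name__=='__main__':
    print(r.x,f(r.x).round(4))
    p=r.x
    def ik(R,z,th): 
        s=fsolve(lambda q: fk(p,q[0],q[1],np.pi-th-q[0]-q[1])-[R,z],[.2,2.2]); return s,np.pi-th-s.sum()
    # keep true tip case (x0,z0), plan
    for th in (.1,.17,.25,.3,.35,.436):
        for x0 in (-61,):
            Px=.5069+(x0/1000+.0325*np.sin(th))*.994; Pz=.091-.0325*np.cos(th)
            for y in (.02,.06,.1): print(th,y,ik(np.hypot(Px+.0,y),Pz,th))
E
python3 ik.py
```

```text
[0.01625782 0.22733761 0.48891926 0.37130966 0.34571085 0.04286764] [-0.002  -0.0009  0.0029  0.0011 -0.0007 -0.0006 -0.0012  0.0003  0.0011
  0.0001]
0.1 0.02 (array([0.33237796, 1.99832065]), np.float64(0.7108940407701194))
0.1 0.06 (array([0.33779836, 1.98927133]), np.float64(0.7145229696913975))
0.1 0.1 (array([0.34849837, 1.97128941]), np.float64(0.7218048736772289))
0.17 0.02 (array([0.30468667, 2.05658047]), np.float64(0.6103255156526881))
0.17 0.06 (array([0.31007751, 2.04774131]), np.float64(0.6137738379379938))
0.17 0.1 (array([0.32071176, 2.03017881]), np.float64(0.62070208673524))
0.25 0.02 (array([0.2778342 , 2.12342992]), np.float64(0.49032852746849365))
0.25 0.06 (array([0.28317269, 2.11479669]), np.float64(0.49362327009012485))
0.25 0.1 (array([0.29369605, 2.09764539]), np.float64(0.5002512112793025))
0.3 0.02 (array([0.26413063, 2.16531601]), np.float64(0.4121460130971428))
0.3 0.06 (array([0.26941977, 2.15679119]), np.float64(0.41538170116131523))
0.3 0.1 (array([0.2798418 , 2.13985674]), np.float64(0.4218941152885267))
0.35 0.02 (array([0.25319793, 2.20725382]), np.float64(0.3311409057794763))
0.35 0.06 (array([0.25841855, 2.19882023]), np.float64(0.33435387946146333))
0.35 0.1 (array([0.26870242, 2.18206886]), np.float64(0.3408213765011894))
0.436 0.02 (array([0.24207294, 2.27942893]), np.float64(0.18409079047651478))
0.436 0.06 (array([0.24710853, 2.2711071 ]), np.float64(0.18737702843570014))
0.436 0.1 (array([0.25702612, 2.25458237]), np.float64(0.1939841625172236))
```

{"name": "send_rows", "arguments": {"plan": [[[0,0,0],[0.0052,0.0465,0],255],[[0,0,0],[0.0052,0.0465,0],255],[[0,0,0],[0,0,0],255]]}}

```text
time: 17.4
tool_pos: [0.4439, 0.0205, 0.0993]
tool_rot: [-3.141, 0.346, 3.034]
contact_force: [0.1, -0.3, 0.2]
opening: 0.0004
```

{"name": "send_rows", "arguments": {"plan": [[[0,0,-0.007],[0,0,0],255],[[0,0,-0.007],[0,0,0],255],[[0.0015,-0.0002,-0.005],[0,0,0],255],[[0.0018,-0.0002,-0.005],[0,0,0],255],[[0,0,0],[0,0,0],255]]}}

```text
time: 17.9
tool_pos: [0.4463, 0.0202, 0.0734]
tool_rot: [-3.141, 0.345, 3.034]
contact_force: [6.5, -0.7, -0.9]
opening: 0.0008
```

{"name": "send_rows", "arguments": {"plan": [[[0.0018,-0.0002,-0.005],[0,0,0],255],[[0.0018,-0.0002,-0.005],[0,0,0],255],[[0,0,0],[0,0,0],255]]}}

```text
time: 18.2
tool_pos: [0.45, 0.0198, 0.0634]
tool_rot: [-3.141, 0.345, 3.034]
contact_force: [7.4, -0.7, 0.1]
opening: 0.0005
```

{"name": "send_rows", "arguments": {"plan": [[[0.0025,-0.0003,0],[0,0,0],255],[[0,0,0],[0,0,0],255]]}}

```text
time: 18.4
tool_pos: [0.4502, 0.0198, 0.0625]
tool_rot: [-3.142, 0.34, 3.034]
contact_force: [2.4, -1.3, 0.1]
opening: 0.0002
```

{"name": "send_rows", "arguments": {"plan": [[[0.0015,-0.0002,0],[0,0,0],255],[[0.001,-0.0001,-0.002],[0,0,0],255],[[0,0,0],[0,0,0],255]]}}

```text
time: 18.7
tool_pos: [0.453, 0.0195, 0.0608]
tool_rot: [-3.142, 0.341, 3.034]
contact_force: [-0.4, -0.3, 0.6]
opening: 0.0009
```

```bash
python3 - <<'E'
from h import *
o=robot.observe(); print(o['tool_pos'],o['tool_rot'],o['contact_force'],o['qpos'].round(2))
snap('wrist','w11.png');snap('scene','s11.png'); crop('s11.png',185,120,330,250,5.4,'s11c.png'); crop('w11.png',160,130,440,280,2.85,'w11c.png')
E
```

```text
[0.45300065 0.01951676 0.06076412] [-3.1415297   0.34067987  3.0338119 ] [-0.39011687 -0.32161633  0.63462671] [-0.13  0.25  2.21  0.02  0.35 -1.62]
```

View pics/w11c.png

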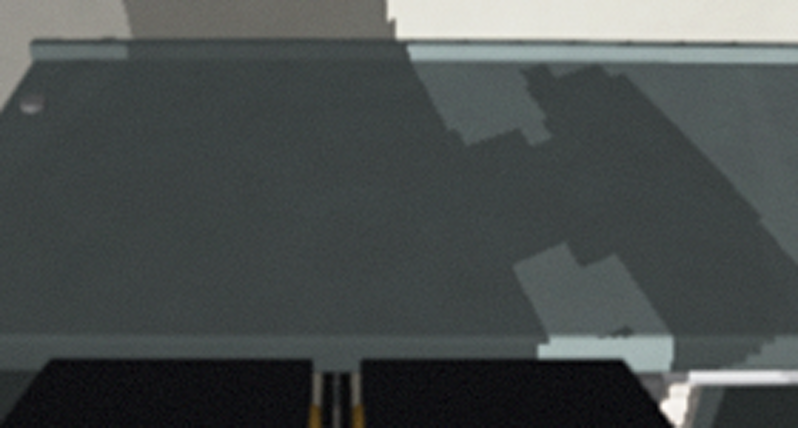

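View pics/s11c.png

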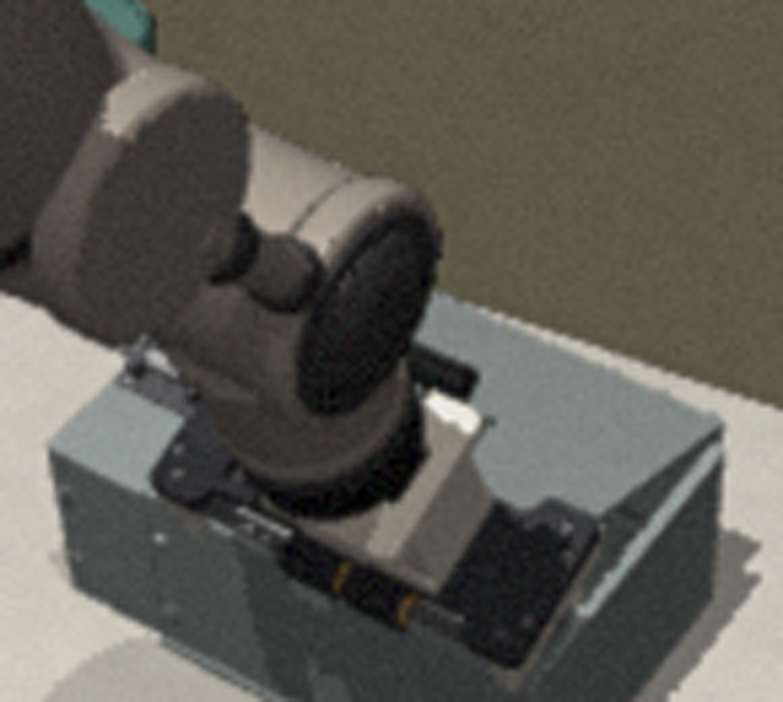

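{"name": "send_rows", "arguments": {"plan": [[[0.0003,0.003,0],[0,0,0],255],[[0.0003,0.003,0],[0,0,0],255],[[0.0004,0.003,0],[0,0,0],255],[[0.0003,0.003,0],[0,0,0],255],[[0.0003,0.003,0],[0,0,0],255],[[0.0004,0.003,0],[0,0,0],255]]}}

```text
time: 19.4
tool_pos: [0.4556, 0.0377, 0.0614]
tool_rot: [-3.141, 0.342, 3.034]
contact_force: [-0.8, 0.1, -0.5]
opening: 0.0005
```

{"name": "send_rows", "arguments": {"plan": [[[0.0002,0.002,0],[0,0,0],255],[[0.0002,0.002,0],[0,0,0],255],[[0.0003,0.002,0],[0,0,0],255],[[0.0002,0.002,0],[0,0,0],255]]}}

```text
time: 19.8
tool_pos: [0.4566, 0.0456, 0.0614]
tool_rot: [-3.142, 0.342, 3.034]
contact_force: [-1.2, 0.2, 0.6]
opening: 0.0006
```

{"name": "send_rows", "arguments": {"plan": [[[0.0002,0.002,0],[0,0,0],255],[[0.0002,0.002,0],[0,0,0],255],[[0.0003,0.002,0],[0,0,0],255]]}}

```text
time: 20.1
tool_pos: [0.4572, 0.0516, 0.0613]
tool_rot: [-3.141, 0.342, 3.034]
contact_force: [0.3, -0.9, -0.0]
opening: 0.0002
```

{"name": "send_rows", "arguments": {"plan": [[[0.0002,0.002,0],[0,0,0],255],[[0.0002,0.002,0],[0,0,0],255],[[0.0001,0.001,0],[0,0,0],255]]}}

```text
time: 20.4
tool_pos: [0.4578, 0.0566, 0.0613]
tool_rot: [-3.141, 0.342, 3.034]
contact_force: [-0.4, -0.7, 0.1]
opening: 0.0001
```

{"name": "send_rows", "arguments": {"plan": [[[0.0001,0.001,0],[0,0,0],255],[[0.0001,0.001,0],[0,0,0],255],[[0.0001,0.001,0],[0,0,0],255]]}}

```text
time: 20.7
tool_pos: [0.458, 0.0595, 0.0613]
tool_rot: [-3.141, 0.342, 3.034]
contact_force: [0.7, 0.3, -0.1]
opening: 0.0004
```

{"name": "send_rows", "arguments": {"plan": [[[0.0001,0.001,0],[0,0,0],255],[[0.0001,0.001,0],[0,0,0],255],[[0.0001,0.001,0],[0,0,0],255]]}}

```text
time: 21.0
tool_pos: [0.4581, 0.0623, 0.0612]
tool_rot: [-3.141, 0.342, 3.034]
contact_force: [-2.1, -2.5, 0.2]
opening: 0.0005
```

{"name": "send_rows", "arguments": {"plan": [[[0.0001,0.001,0],[0,0,0],255],[[0.0001,0.001,0],[0,0,0],255],[[0.0001,0.001,0],[0,0,0],255]]}}

```text
time: 21.3
tool_pos: [0.4576, 0.0654, 0.0609]
tool_rot: [-3.141, 0.34, 3.034]
contact_force: [-4.3, -3.9, 3.0]
opening: 0.0002
```

{"name": "send_rows", "arguments": {"plan": [[[0.0001,0.001,0],[0,0,0],255],[[0.0001,0.001,0],[0,0,0],255],[[0.0001,0.001,0],[0,0,0],255]]}}

```text
time: 21.6
tool_pos: [0.4571, 0.0683, 0.0607]
tool_rot: [-3.141, 0.339, 3.034]
contact_force: [-8.4, -4.0, 6.0]
opening: 0.0004
```

{"name": "send_rows", "arguments": {"plan": [[[0.0001,0.001,0],[0,0,0],255],[[0.0001,0.001,0],[0,0,0],255],[[0.0001,0.001,0],[0,0,0],255]]}}

```text
time: 21.9
tool_pos: [0.4566, 0.0712, 0.0604]
tool_rot: [-3.14, 0.337, 3.034]
contact_force: [-10.7, -5.5, 8.0]
opening: 0.0005
```

{"name": "send_rows", "arguments": {"plan": [[[-0.0002,-0.002,0],[0,0,0],255],[[-0.0002,-0.002,0],[0,0,0],255],[[0,0,0],[0,0,0],255]]}}

```text
time: 22.2
tool_pos: [0.4595, 0.0674, 0.0616]
tool_rot: [3.141, 0.344, 3.033]
contact_force: [-0.2, 0.1, -1.2]
opening: 0.0005
```

{"name": "send_rows", "arguments": {"plan": [[[0.0002,0.002,0],[0,0,0],255],[[0.0001,0.001,0],[0,0,0],255],[[-0.0002,0.001,0],[0,0,0],255],[[-0.0003,0.001,0],[0,0,0],255]]}}

```text
time: 22.6
tool_pos: [0.4587, 0.0725, 0.0614]
tool_rot: [-3.141, 0.342, 3.034]
contact_force: [-0.1, -2.4, 1.1]
opening: 0.0004
```

{"name": "send_rows", "arguments": {"plan": [[[-0.0003,0.001,0],[0,0,0],255],[[-0.0003,0.001,0],[0,0,0],255],[[-0.0003,0.001,0],[0,0,0],255]]}}

```text
time: 22.9
tool_pos: [0.4579, 0.0755, 0.0614]
tool_rot: [-3.142, 0.343, 3.034]
contact_force: [-0.5, -2.1, 0.7]
opening: 0.0007
```

{"name": "send_rows", "arguments": {"plan": [[[-0.0003,0.001,0],[0,0,0],255],[[-0.0003,0.001,0],[0,0,0],255],[[-0.0003,0.001,0],[0,0,0],255]]}}

```text
time: 23.2
tool_pos: [0.4572, 0.0785, 0.0615]
tool_rot: [-3.142, 0.343, 3.034]
contact_force: [2.2, -3.5, 0.6]
opening: 0.0004
```

{"name": "send_rows", "arguments": {"plan": [[[0.001,-0.002,0],[0,0,0],255],[[0.002,-0.001,0],[0,0,0],255],[[0.0005,0,0],[0,0,0],255],[[0.0002,0.002,0],[0,0,0],255],[[-0.0001,0.001,0],[0,0,0],255],[[-0.0003,0.001,0],[0,0,0],255]]}}

```text
time: 23.8
tool_pos: [0.46, 0.0794, 0.0613]
tool_rot: [-3.141, 0.342, 3.034]
contact_force: [-0.1, -2.2, 0.4]
opening: 0.0006
```

{"name": "send_rows", "arguments": {"plan": [[[-0.0003,0.001,0],[0,0,0],255],[[-0.0003,0.001,0],[0,0,0],255],[[-0.0003,0.001,0],[0,0,0],255]]}}

```text
time: 24.1
tool_pos: [0.4592, 0.0825, 0.0614]
tool_rot: [-3.141, 0.342, 3.034]
contact_force: [0.3, -2.2, 1.0]
opening: 0.0004
```

{"name": "send_rows", "arguments": {"plan": [[[-0.0003,0.001,0],[0,0,0],255],[[-0.0003,0.001,0],[0,0,0],255]]}}

```text
time: 24.3
tool_pos: [0.4587, 0.0845, 0.0614]
tool_rot: [-3.142, 0.342, 3.034]
contact_force: [-0.0, -2.8, 0.9]
opening: 0.0004
```

{"name": "send_rows", "arguments": {"plan": [[[-0.0003,0.001,0],[0,0,0],255],[[-0.0003,0.001,0],[0,0,0],255]]}}

```text
time: 24.5
tool_pos: [0.4582, 0.0863, 0.0615]
tool_rot: [-3.141, 0.343, 3.034]
contact_force: [0.7, -6.3, 2.0]
opening: 0.0004
```

{"name": "send_rows", "arguments": {"plan": [[[0.0001,0.001,0],[0,0,0],255],[[0.0001,0.001,0],[0,0,0],255]]}}

```text
time: 24.7
tool_pos: [0.4583, 0.0874, 0.0616]
tool_rot: [-3.14, 0.342, 3.035]
contact_force: [-1.2, -17.6, 3.9]
opening: 0.0007
```

The force rose sharply at 25 mm of travel, which is the end stop. Backing off and retracting.

{"name": "send_rows", "arguments": {"plan": [[[-0.0002,-0.002,0],[0,0,0],255],[[-0.0003,-0.003,0],[0,0,0],255],[[0,-0.003,0],[0,0,0],255],[[-0.0033,0.0003,0.0094],[0,0,0],255],[[-0.0066,0.0007,0.0189],[0,0,0],255],[[-0.0066,0.0007,0.0189],[0,0,0],255],[[-0.0066,0.0007,0.0189],[0,0,0],255],[[-0.0066,0.0007,0.0189],[0,0,0],255],[[-0.0066,0.0007,0.0189],[0,0,0],255],[[0,0,0.02],[0,0,0],255],[[0,0,0.02],[0,0,0],255],[[0,0,0],[0,0,0],255]]}}

```text
time: 25.9
tool_pos: [0.4225, 0.0846, 0.2082]
tool_rot: [3.14, 0.347, 3.034]
contact_force: [0.3, -0.6, 0.8]
opening: 0.0005
```

```bash
python3 - <<'E'
from h import *
o=robot.observe(); print(o['tool_pos'],o['tool_rot'],o['contact_force'],o['qpos'].round(2))
snap('wrist','w12.png'); crop('w12.png',100,120,460,290,2.2,'w12c.png');snap('scene','s12.png'); crop('s12.png',185,120,330,250,5.4,'s12c.png')
E
```

```text
[0.42247153 0.08461236 0.20823072] [3.14039067 0.34743488 3.03382933] [ 0.34802236 -0.59549696  0.79808011] [ 0.07 -0.04  2.01 -0.08  0.83 -1.35]
```

View pics/w12c.png

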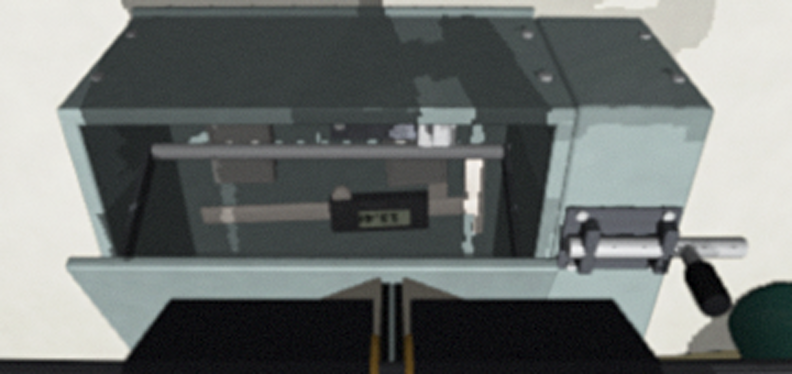

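View pics/s12c.png

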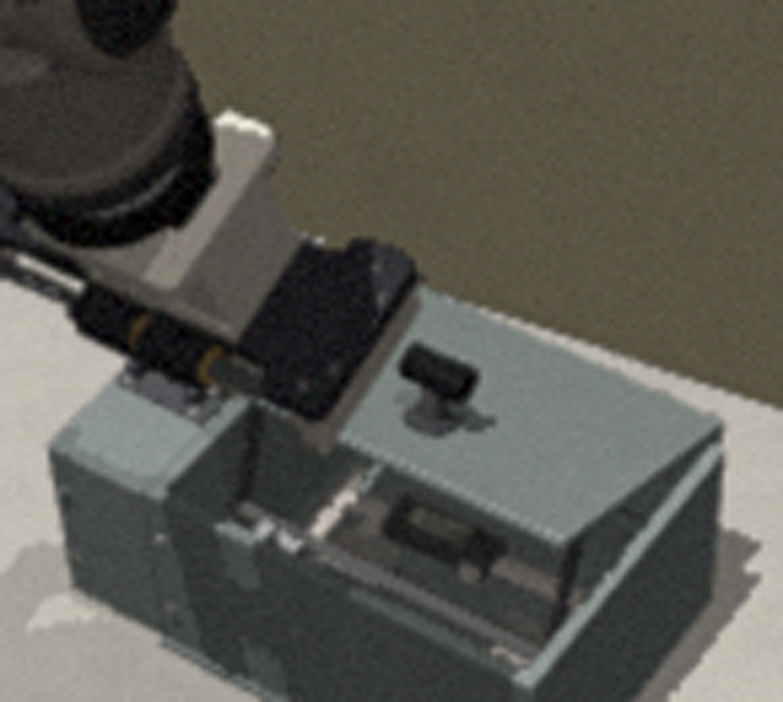

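{"name": "send_rows", "arguments": {"plan": [[[0,0,0],[0.0076,0.069,0],0],[[0,0,0],[0.0076,0.069,0],0],[[0.017,-0.008,0],[0.0076,0.069,0],0],[[0.017,-0.008,0],[0.0076,0.069,0],0],[[0.017,-0.008,0],[0.0076,0.069,0],0],[[0.017,-0.008,0],[0,0,0],0],[[0.017,-0.008,0],[0,0,0],0],[[0,0,0],[0,0,0],0],[[0,0,0],[0,0,0],0]]}}

```text
time: 26.9
tool_pos: [0.5053, 0.0444, 0.2038]
tool_rot: [3.141, -0.008, 3.033]
contact_force: [-0.2, 0.2, -0.3]
opening: 0.0675
```

{"name": "send_rows", "arguments": {"plan": [[[0.004,-0.0014,-0.01],[-0.0009,-0.008,0],0],[[0,0,-0.01],[0,0,0],0],[[0,0,0],[0,0,0],0],[[0,0,-0.02],[0,0,0],0],[[0,0,-0.02],[0,0,0],0],[[0,0,-0.012],[0,0,0],0],[[0,0,-0.006],[0,0,0],0],[[0,0,-0.004],[0,0,0],0],[[0,0,0],[0,0,0],0]]}}

```text
time: 27.8
tool_pos: [0.5105, 0.0429, 0.1233]
tool_rot: [3.141, 0.003, 3.034]
contact_force: [-0.4, -0.1, -0.4]
opening: 0.092
```

```bash
python3 - <<'E'
from h import *
o=robot.observe(); print(o['tool_pos'],o['tool_rot'],o['contact_force'],o['opening'])
snap('wrist','w13.png'); crop('w13.png',140,140,420,290,2.85,'w13c.png')
E
```

```text
[0.51047245 0.04288655 0.12334002] [3.14102387 0.00323753 3.03367747] [-0.35297645 -0.12606548 -0.42513448] 0.09203191124448805
```

View pics/w13c.png

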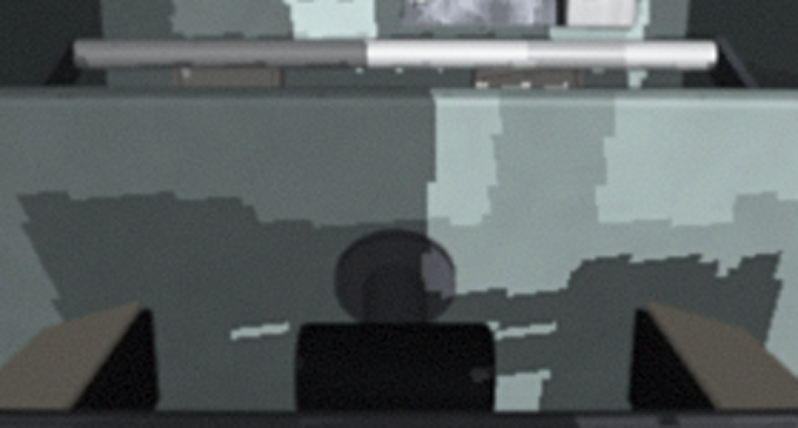

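{"name": "send_rows", "arguments": {"plan": [[[-0.001,0,-0.001],[0,0,0],255],[[0,0,0],[0,0,0],255],[[0,0,0],[0,0,0],255],[[0,0,0],[0,0,0],255],[[0,0,0],[0,0,0],255],[[0,0,0],[0,0,0],255],[[0,0,0],[0,0,0],255],[[0,0,0],[0,0,0],255],[[0,0,0],[0,0,0],255]], "newtons": 15}}

```text
time: 28.75
tool_pos: [0.5095, 0.0433, 0.1223]
tool_rot: [3.14, 0.003, 3.034]
contact_force: [1.4, 2.8, -1.0]
opening: 0.0336
```

{"name": "send_rows", "arguments": {"plan": [[[0.0013,-0.0001,0.0008],[0,0,0],255],[[0.0013,-0.0001,0.0008],[0,0,0],255],[[0.0013,-0.0002,0.0008],[0,0,0],255]]}}

```text
time: 29.05
tool_pos: [0.5127, 0.0429, 0.1242]
tool_rot: [3.141, 0.001, 3.034]
contact_force: [-1.7, 4.8, -3.1]
opening: 0.0339
```

{"name": "send_rows", "arguments": {"plan": [[[0.0013,-0.0001,0.0008],[0,0,0],255],[[0.0013,-0.0001,0.0008],[0,0,0],255],[[0.0013,-0.0002,0.0007],[0,0,0],255]]}}

```text
time: 29.35
tool_pos: [0.5173, 0.0423, 0.1267]
tool_rot: [3.141, 0.003, 3.034]
contact_force: [-0.6, 5.3, -5.5]
opening: 0.0341
```

The lid passes 0.41 rad with only about 5 N, so it is free. Continuing to open.

{"name": "send_rows", "arguments": {"plan": [[[0.0034,-0.0004,0.0017],[0,0,0],255],[[0.0034,-0.0004,0.0016],[0,0,0],255],[[0.0035,-0.0004,0.0016],[0,0,0],255],[[0.0035,-0.0004,0.0015],[0,0,0],255],[[0.0035,-0.0004,0.0014],[0,0,0],255],[[0.0036,-0.0004,0.0013],[0,0,0],255],[[0.0036,-0.0004,0.0012],[0,0,0],255],[[0.0036,-0.0004,0.0012],[0,0,0],255],[[0.0036,-0.0004,0.001],[0,0,0],255],[[0.0037,-0.0004,0.001],[0,0,0],255]]}}

```text
time: 30.35
tool_pos: [0.5524, 0.0384, 0.1402]
tool_rot: [3.141, 0.002, 3.034]
contact_force: [-1.9, 4.8, -4.7]
opening: 0.0339
```

{"name": "send_rows", "arguments": {"plan": [[[0.0037,-0.0004,0.0009],[0,0,0],255],[[0.0037,-0.0004,0.0008],[0,0,0],255],[[0.0037,-0.0004,0.0007],[0,0,0],255],[[0.0037,-0.0004,0.0006],[0,0,0],255],[[0.0038,-0.0004,0.0005],[0,0,0],255],[[0.0038,-0.0004,0.0004],[0,0,0],255],[[0.0038,-0.0004,0.0003],[0,0,0],255],[[0.0038,-0.0004,0.0002],[0,0,0],255]]}}

```text
time: 31.15
tool_pos: [0.5823, 0.0351, 0.1446]
tool_rot: [3.141, 0.002, 3.034]
contact_force: [-1.6, 4.7, -4.1]
opening: 0.0338
```

{"name": "send_rows", "arguments": {"plan": [[[0.0038,-0.0004,0.0001],[0,0,0],255],[[0.0038,-0.0004,0],[0,0,0],255],[[0.0038,-0.0004,-0.0001],[0,0,0],255],[[0.0038,-0.0004,-0.0002],[0,0,0],255]]}}

```text
time: 31.55
tool_pos: [0.5975, 0.0334, 0.1444]
tool_rot: [3.141, 0.002, 3.034]
contact_force: [-2.6, 4.2, -3.2]
opening: 0.034
```

{"name": "send_rows", "arguments": {"plan": [[[0.0038,-0.0004,-0.0003],[0,0,0],255],[[0.0038,-0.0004,-0.0004],[0,0,0],255],[[0.002,-0.0002,-0.0002],[0,0,0],255]]}}

```text
time: 31.85
tool_pos: [0.6074, 0.0323, 0.1436]
tool_rot: [3.141, 0.002, 3.034]
contact_force: [-2.9, 4.7, -3.6]
opening: 0.0337
```

{"name": "send_rows", "arguments": {"plan": [[[0,0,0],[0,0,0],150],[[0,0,0],[0,0,0],0],[[0,0,0],[0,0,0],0],[[0,0,0],[0,0,0],0],[[0,0,0],[0,0,0],0],[[0,0,0],[0,0,0],0],[[0,0,0],[0,0,0],0],[[0,0,0],[0,0,0],0],[[0,0,0],[0,0,0],0]]}}

```text
time: 32.75
tool_pos: [0.6074, 0.0322, 0.1437]
tool_rot: [3.141, 0.003, 3.034]
contact_force: [-0.5, 0.1, -0.2]
opening: 0.0914
```

{"name": "send_rows", "arguments": {"plan": [[[0,0,0.01],[0,0,0],0],[[0,0,0.02],[0,0,0],0],[[0,0,0.03],[0,0,0],0],[[0,0,0.03],[0,0,0],0],[[0,0,0.03],[0,0,0],0],[[0,0,0.03],[0,0,0],0],[[0,0,0],[0,0,0],0],[[-0.02,0,0],[0,0,0],0],[[-0.03,0,0],[0,0,0],0],[[-0.03,0,0],[0,0,0],0],[[-0.03,0,0],[0,0,0],0],[[-0.03,0,0],[0,0,0],0],[[0,0,0],[0,0,0],0],[[0,0,0],[0,0,0],0]]}}

```text
time: 34.15
tool_pos: [0.4675, 0.0322, 0.2942]
tool_rot: [3.141, 0.005, 3.034]
contact_force: [0.6, -0.5, 0.9]
opening: 0.0922
```

```bash
python3 - <<'E'
from h import *
o=robot.observe(); print(o['time'],o['tool_pos'],o['tool_rot'],o['contact_force'],o['opening'])
snap('wrist','w14.png');snap('scene','s14.png');snap('top','t14.png'); crop('s14.png',185,120,330,250,5.4,'s14c.png')
E
```

```text
34.15 [0.46745771 0.03224836 0.29422056] [3.14102453 0.00450978 3.03360297] [ 0.55814601 -0.46694145  0.94954164] 0.09217031417277283
```

View pics/s14.png

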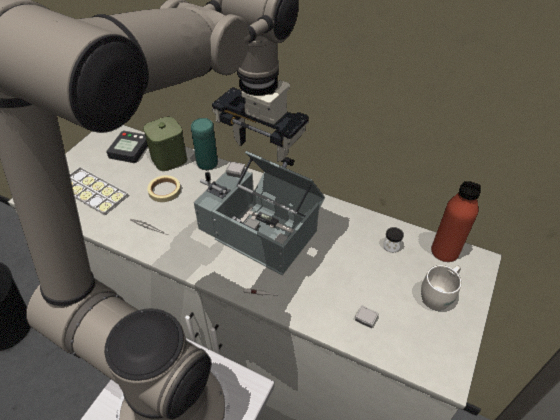

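View pics/w14.png

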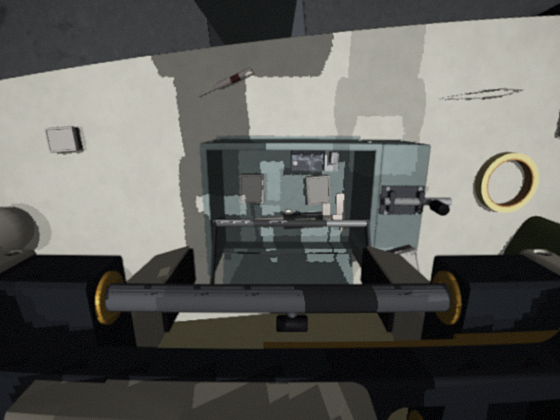

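```bash
python3 - <<'E'
from fit2 import *
crop('w14.png',270,130,390,220,6.6,'w14c.png'); 
p=ra.x
for c in ((-70,53,96),(-60,27,96)): print(proj('w14.png',pose(p,c))[0])
E
```

```text
[334.0751404  157.78296859]
[312.70146969 165.84374889]
```

View pics/w14c.png

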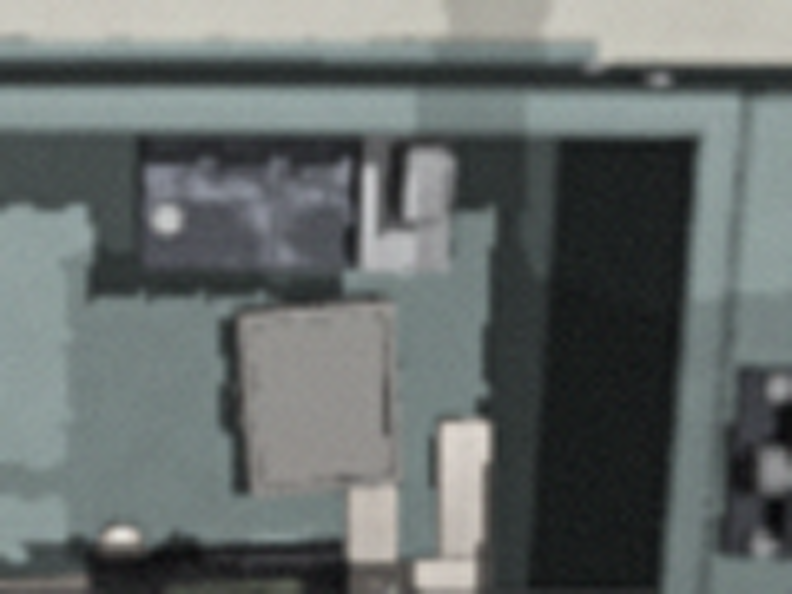

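View pics/s14c.png

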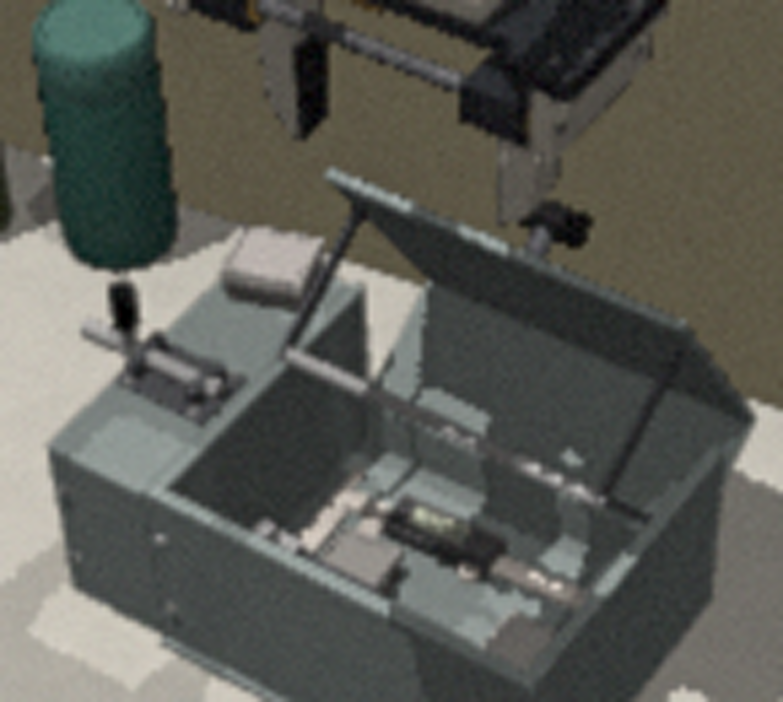

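```bash
python3 -c "
from h import *
print(robot.hand_in()); print(robot.observe()['time'])"
```

```text
the job is handed in; nothing more can be done
None
the job is handed in; nothing more can be done
```

The case is open and the job is handed in at about 34 s. The hand-in gave no verdict.

**Steps**
1. **Bolt:** I pushed it left by its knob to the hard stop, at about 15 N. The picture shows its nose clear of the lid.
2. **Lid to the catch:** I raised it by the handle to the catch at about 0.35 rad. The wrist force was about 17 N in total as I stopped. I then eased off, let go, and the lid stayed there.
3. **Catch:** I felt the tab and slid it left in several small pushes until the end stop. The wrist force peaked at about 18 N, at the stop.
4. **Lid fully open:** it moved past the catch with only about 5 N. I opened it to about 1.03 rad and released it.

**Last checks**
- **Lid:** it stands open by itself.
- **Bolt:** it is drawn.
- **Catch:** the tab is at pixel (334, 158), where the full stroke was predicted. I did not measure its exact travel or the lid's angle at the end; both come from the arm's readings and pictures.
- **Things beside the case:** in the last pictures the jar, parts box, tape and tweezers look unmoved. I compared them by eye only.
- **Gripper:** it was clear of everything, with no contact force.

**What disagreed**
- **Finger tips:** they sit about 32 mm behind the reported TCP. A first push at the knob passed over it without contact; I found the offset by touching the knob's top (25 N at most) and corrected for it afterwards.
- **Catch pushing:** the finger brushed the front wall at about 7 N. The first push dragged sideways to about 14 N, so I released and followed the angled guide instead.

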